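Zero the spice mill and set its grind

TASK

Clean the spice mill and set its grind. Take the brush out of its stand, dip its bristles well down into the mill's open throat to clear the burrs, and hang the brush back in its stand, so that the burrs can close cleanly; then turn the grind dial clockwise until it meets its stop and turn it back three clicks. Leave the green jar and the candle next to the mill where they are.

Things in the scene. Friction and masses are not known exactly. Their poses are not given: they have to be found in the camera images.
- mill: Grey spice mill, 195 long x 130 wide x 137 mm high (187 with its throat), fixed. Origin at the centre of its underside, z up, -x towards its front. The front rises 66 mm upright (catch drawer), then slopes back and up at 35 degrees from level to the flat top.
- dial_centre (a point): Point on the grind dial's axis at the height to grip it, 28 mm out from the sloped face; fixed to the mill, does not turn. z: the dial's axis, out of the face, 35 degrees from vertical, leaning to the mill's front; x up the slope, y left. The dial: black fluted round knob, 50 mm across, from 4 to 44 mm out from the face, on a steel plate 86 mm across with a tick per click, the largest at the stop.
- grind_dial (a joint): Dial angle: 0 at the clockwise stop (seen facing the dial), growing anticlockwise to 3.35 rad. A spring detent clicks every 0.419 rad (24 degrees): 0, 0.419, 0.838, 1.257 ...; let go, the dial snaps to the nearest. A click needs about 0.2 N m to pass; the stop is hard. Starts at 1.68, 2.09 or 2.51: more than one grasp for most wrists. The metal pointer line on its end shows it.
- throat_rim (a point): Centre of the open mouth of the mill's feed throat, a steel collar standing on the flat top behind the dial; z up. Inside width 64 mm or more, clear depth 33 mm down to the steel burr in its middle; walls 4 mm.
- stand_rim (a point): Centre of the top rim of the brush stand, 78 mm above the counter; fixed. The stand is a turned wooden tube, 43 mm across with a 32 mm bore, on an 80 mm round foot.
- brush_handle (a point): Point on the brush's axis half-way up its handle; z points up along the brush. Handle: round, 18 mm thick, from 50 mm below to 46 mm above this point. A collar, 42 mm across, 6 mm thick, has its underside 56 mm below this point; in the stand it rests on the rim and the brush hangs upright, with 5 mm of play sideways. Mass about 50 g.
- brush_tip (a point): End of the brush's bristles (a stiff round tuft, 20 mm across, ferrule 22 mm), on its axis, 120 mm below brush_handle.
- jar_mid (a point): Centre of a bystander, a green lidded jar with black lid, 77 mm across, 84 mm tall, standing loose, the nearest jar to the mill, on the other side of it from the brush stand.
- candle_single0: A bystander, a beeswax candle 132 mm long, 23 mm thick, lying loose; origin at the middle of its underside.

How it is judged:
On the way, in this order (a step that is already met when the one before it is completed fails the run):
1. the brush's bristles dip at least 15 mm into the open throat (z of brush_tip in the frame of throat_rim below -0.015 m and horizontal distance between brush_tip and throat_rim below 0.028 m), for 0.2 s.
2. the brush hangs in its stand again, let go (horizontal distance between brush_handle and stand_rim below 0.015 m and z of brush_handle in the frame of stand_rim below 0.06 m and angle between brush_handle's own z axis and vertical below 0.12 rad and contact force between the fingers and brush below 0.1 N), for 0.2 s.
3. the dial is turned clockwise to its stop (value of joint grind_dial below 0.07 rad), for 0.1 s.
4. the dial is turned back to the third click (value of joint grind_dial between 1.137 and 1.377 rad), for 0.2 s.
At the end, for the whole second after the job is handed in: The dial rests at its third click from the clockwise stop (1.257 rad, within 0.12) and the brush hangs upright in its stand, its collar down on the rim (within 4 mm) and its handle within 15 mm of the stand's axis (all of step 4 and horizontal distance between brush_handle and stand_rim below 0.015 m and z of brush_handle in the frame of stand_rim below 0.06 m and angle between brush_handle's own z axis and vertical below 0.12 rad); the robot touches nothing.
It fails at once if the green jar or the candle beside the mill is shoved more than 40 mm (distance of any of jar_mid, candle_single0 from where it was at the start of the episode above 0.04 m).
It also fails if it takes over 64 s, if anything falls off the work surface, if the arm or the gripper's body presses on something with over 40 N, if the wrist force passes 120 N, or if a joint passes its speed limit or range.

ROBOT

A 6-joint arm with a two-finger parallel gripper is mounted at the origin on a cart in front of the work surface, level with it; the furniture and walls round the work are solid. World frame = base frame: x ahead of the robot, y to its left, z up, the work surface at z = 0. Lengths are in m, angles in rad, forces in N, time in s.
With the tool pointing down it reaches from about 0.3 to 0.875 m from the base axis. Payload 6.4 kg.
Tool frame: the origin (TCP) lies between the finger pads; the fingertips stand 25 mm ahead of it and the grasp point (between the pads) lies 6 mm ahead of it; y points along the fingers, x is the direction in which the jaws open and shut, and the axes are right-handed (so a half turn about y gives the same grasp; the last joint's range is limited). The gripper opens to 85 mm and grips with 20 to 120 N. Pads are 22 mm wide; open, the fingers measure 114 mm over their backs; the gripper's body (76 mm by 85 mm) begins 54 mm behind the grasp point. The pads swing forward as they close: fully open they stand 13 mm farther back than shut.
Start: joints at [1.03, 0.181, 1.607, -0, 1.354, -0.206], TCP at [0.189, 0.543, 0.256] pointing down, gripper open.
Joint ranges: [-2.99, 2.99], [-0.89, 2.07], [0.3, 2.58], [-1.14, 4.28], [0, 2.63], [-3.12, 3.12]. Speed limits (rad/s): [2.57, 2.57, 3.01, 3.14, 3.14, 3.14].

INTERFACE

Orientations are given as a unit quaternion [w, x, y, z].
In Python, from bench import ctrl, vision, ticket, find_in, regions_of, pinpoint gives the robot as it stands.
- The arm moves only by the tool apply_moves, never from a script. Its argument "increments" is a list of rows, each an object of numbers: "x", "y", "z": the shift along the tool's x, y, z in cm; "ax", "ay", "az": the turn, a rotation vector about the tool's x, y, z in rad; "grip": the closure, from 0 (fully open) to 1 (shut). A call has 1 to 12 rows; each row is the pose to reach, as a shift and turn from the pose measured when the call began, along the tool's axes at that moment; what a row does not reach only later rows make up. A row lasts 1/8 s, in which the tool goes at most 62.5 mm and 10.7 degrees, less where a joint would pass 70% of its speed; a pose out of reach is approached as far as the arm can. A call with a gripper value outside its range is refused whole. The fingers move at their own pace and stop on an object; the grip force is fixed at half the most. Time passes only in rows, so rows that repeat a pose let the fingers close. It gives the time, the measured TCP pose, the force and the opening at its end, in the units of the state.
- ctrl.get_obs(): the state, without advancing time (a new reading comes with each control period).
- vision.camera(name): name is "scene" or "top"; returns the picture (384x512x3 uint8, red, green, blue); there is no depth.
- vision.camera_params(name): a dict with "intrinsics" (3x3 intrinsics, pixels), "R" (3x3) and "t" (3): a world point X has camera coordinates R X + t. Camera axes: x right, y down, z forward; pixel columns grow to the right and rows downward; lengths in m; the calibration is good to about 2 mm. A picture is of the moment at which its call begins. camera_params takes no time and is no camera call.
- ticket.hand_in(): hands the job in, once; it reports no verdict.
Trained networks look in the newest picture that a camera, given by its name, has taken for a name from the list of things; names that differ only in an ending like _2 or _b are one class to them, and where a whole thing is asked for, a point or a joint stands for the part that bears it (a point fixed in the world has none). Each returns a list of dicts, best first, with "p" (0 to 1); they miss things now and then, are a little off and sometimes report something else, mostly with a low value. They report only what shows in the picture. A call takes as long as a camera call.
- find_in(camera, query): "rect" ([centre column, centre row, width, height] in pixels, round what is visible of it).
- regions_of(camera, query): "mask" (384x512 bool, what is visible of it) and "rect" ([centre column, centre row, width, height] in pixels, round what is visible of it).
- pinpoint(camera, query): "xy" ([column, row] in pixels: a listed point, or the origin of a listed thing).
The state is a dict: "time_s": time; "q": joint angles; "dq": joint speeds; "joint_efforts": joint torques, N m; "eef_pos": TCP position; "eef_rot": TCP orientation; "wrist_force": force on the tool from outside, world axes, zero at the start; "torque": the same for the moment, N m; "opening": opening from 0.0 (shut) to 1.0 (fully open).
Only numpy, scipy, OpenCV 4.12 (cv2) and the standard library are available. Lean on these libraries where they do the work, as an engineer would, in place of code of your own. Each camera call takes 0.05 s, during which the arm holds its last target.

## Working session

There is one attempt and no reset: what is moved stays moved. The work goes in short steps, Python scripts to look and compute and a tool call to move; the robot and the scene stay as the last step left them, time stands still between calls to the robot, and variables do not carry over. Pictures are saved under pics/ and viewed, and the job is handed in when it is done.

Besides the shell and the picture viewer there is one more tool, called after "Call:" by a JSON object that holds its "api" and its "payload", one argument or row to a line. apply_moves: Moves the arm, as the interface text tells. Its arguments: {"type":"object","properties":{"increments":{"type":"array","items":{"type":"object","properties":{"x":{"type":"number"},"y":{"type":"number"},"z":{"type":"number"},"ax":{"type":"number"},"ay":{"type":"number"},"az":{"type":"number"},"grip":{"type":"number"}}}}},"required":["increments"]}

```bash
ls; mkdir -p pics; python3 - <<'E'
from bench import ctrl, vision, find_in, pinpoint
import cv2,numpy as np
for c in ["scene","top"]:
    im=vision.camera(c); cv2.imwrite(f"pics/{c}0.png",cv2.resize(im[:,:,::-1],(768,576),interpolation=cv2.INTER_CUBIC))
    p=vision.camera_params(c); print(c,p)
    for q in ["dial_centre","throat_rim","stand_rim","brush_handle","brush_tip","jar_mid","mill","candle_single0"]:
        print(q,[(np.round(d["xy"],1).tolist(),round(d["p"],2)) for d in pinpoint(c,q)[:3]])
print(ctrl.get_obs())
E
```

```text
pics
scene {'intrinsics': array([[369.48427631,   0.        , 258.96787944],
       [  0.        , 369.48427631, 190.74259317],
       [  0.        ,   0.        ,   1.        ]]), 'R': array([[ 0.83177352, -0.55500606,  0.01100333],
       [-0.35636803, -0.54906777, -0.75599366],
       [ 0.42562264,  0.62489428, -0.65448645]]), 't': array([-0.41734907,  0.3163933 ,  0.75347726])}
dial_centre [([255.7, 209.0], 0.58)]
throat_rim [([280.0, 164.5], 0.8)]
stand_rim [([310.0, 305.8], 0.88)]
brush_handle [([313.0, 291.1], 0.92)]
brush_tip []
jar_mid [([185.6, 182.4], 0.93), ([265.7, 229.2], 0.31)]
mill [([268.1, 224.3], 0.61)]
candle_single0 [([184.4, 217.7], 0.66)]
top {'intrinsics': array([[375.77198181,   0.        , 257.13422106],
       [  0.        , 375.77198181, 191.74272534],
       [  0.        ,   0.        ,   1.        ]]), 'R': array([[-0.02934556, -0.99933353, -0.02171   ],
       [-0.99431383,  0.03140866, -0.1017522 ],
       [ 0.10236627,  0.01860058, -0.99457286]]), 't': array([0.06834142, 0.52022572, 1.1000712 ])}
dial_centre [([275.4, 201.3], 0.76), ([257.2, 161.7], 0
[... 209 characters left out ...]
[210.8, 238.1], 0.81)]
{'time_s': 0.9, 'q': array([ 1.02967324e+00,  1.80789693e-01,  1.60701042e+00,  2.31806407e-06,
        1.35378985e+00, -2.06288634e-01]), 'dq': array([ 8.26262736e-05, -2.17173460e-03,  8.94516321e-04, -5.60267184e-04,
        3.44237199e-04, -6.93679230e-04]), 'joint_efforts': array([-5.90441286e-04, -4.44823408e+01, -3.51688528e+01, -2.32399698e-04,
        3.59300539e-04,  1.08058364e-05]), 'eef_pos': array([0.18893579, 0.54308659, 0.25628921]), 'eef_rot': array([ 0.57632856, -0.57632633, -0.4096915 ,  0.4096904 ]), 'wrist_force': array([-0.76988054,  0.34945293,  0.02742403]), 'torque': array([ 0.03547227, -0.0235302 , -0.00842973]), 'opening': 0.9991356685360234}
```

View pics/scene0.png

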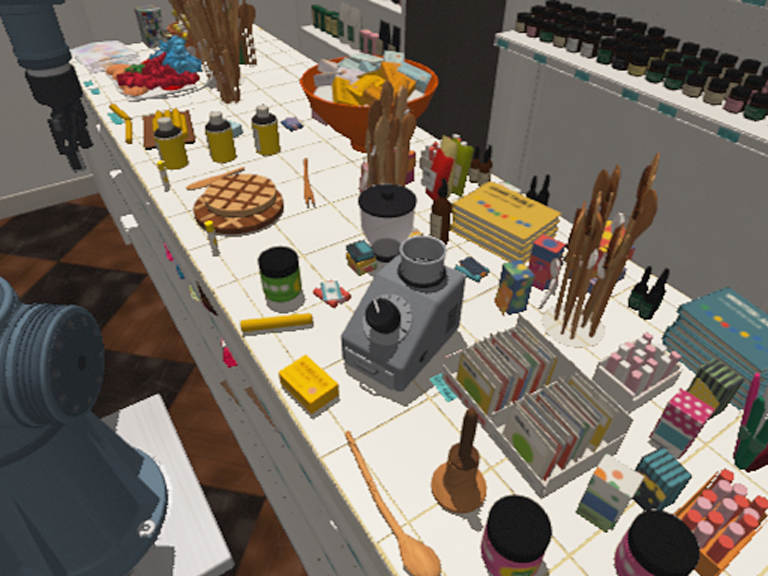

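View pics/top0.png

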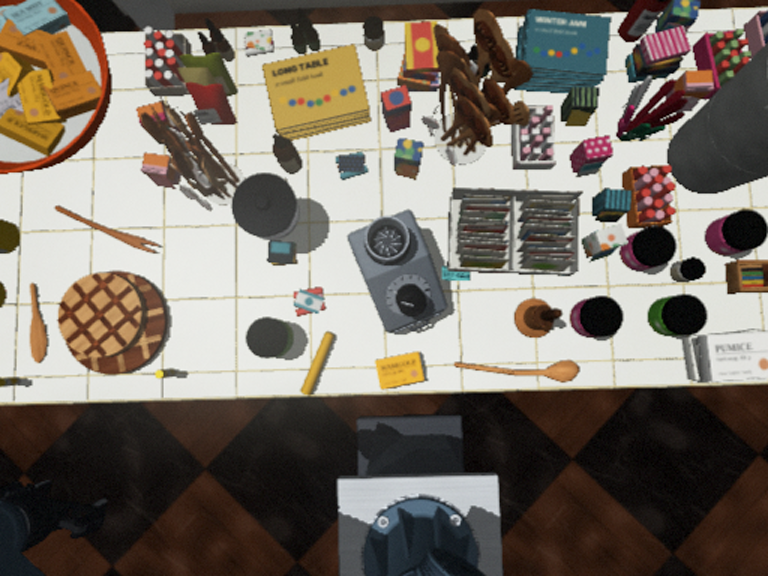

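```bash
cat > h.py <<'E'
import numpy as np
from scipy.spatial.transform import Rotation as R
P={'scene':dict(K=np.array([[369.48427631,0,258.96787944],[0,369.48427631,190.74259317],[0,0,1]]),R=np.array([[ 0.83177352,-0.55500606,0.01100333],[-0.35636803,-0.54906777,-0.75599366],[0.42562264,0.62489428,-0.65448645]]),t=np.array([-0.41734907,0.3163933,0.75347726])),
'top':dict(K=np.array([[375.77198181,0,257.13422106],[0,375.77198181,191.74272534],[0,0,1]]),R=np.array([[-0.02934556,-0.99933353,-0.02171],[-0.99431383,0.03140866,-0.1017522],[0.10236627,0.01860058,-0.99457286]]),t=np.array([0.06834142,0.52022572,1.1000712]))}
def ray(c,uv):
    p=P[c]; o=-p['R'].T@p['t']; d=p['R'].T@np.linalg.inv(p['K'])@np.array([*uv,1.]); return o,d/np.linalg.norm(d)
def atz(c,uv,z):
    o,d=ray(c,uv); return o+d*(z-o[2])/d[2]
def proj(c,X):
    p=P[c]; v=p['K']@(p['R']@np.asarray(X)+p['t']); return v[:2]/v[2]
def tri(obs):
    A=np.zeros((3,3));b=np.zeros(3)
    for c,uv in obs:
        o,d=ray(c,uv);M=np.eye(3)-np.outer(d,d);A+=M;b+=M@o
    X=np.linalg.solve(A,b); return X,[np.round(proj(c,X)-uv,1).tolist() for c,uv in obs]
E
python3 - <<'E'
from h import *
print("throat tri",tri([('scene',(280,164.5)),('top',(259.9,158.6))]))
print("throat z.187",atz('scene',(280,164.5),.187),atz('top',(259.9,158.6),.187))
print("dial",tri([('scene',(255.7,209)),('top',(275.4,201.3))]))
print("mill",tri([('scene',(268.1,224.3)),('top',(266.4,185.4))]),atz('scene',(268.1,224.3),0),atz('top',(266.4,185.4),0))
print("handle",tri([('scene',(313,291.1)),('top',(365.8,205.6))]),atz('scene',(313,291.1),.134),atz('top',(365.8,205.6),.134))
print("stand",atz('scene',(310,305.8),.078))
print("jar",atz('scene',(185.6,182.4),.042),atz('top',(174.9,225.8),.042))
print("candle",atz('scene',(184.4,217.7),0),atz('top',(210.8,238.1),0))
for c in P: print(c,-P[c]['R'].T@P[c]['t'])
E
```

```text
throat tri (array([0.58902839, 0.04026385, 0.19644823]), [[0.5, -0.1], [-0.2, 0.4]])
throat z.187 [0.59576358 0.05061421 0.187     ] [0.59184247 0.03976093 0.187     ]
dial (array([4.86725815e-01, 1.03420674e-04, 1.31357473e-01]), [[-1.4, 0.1], [0.6, -1.1]])
mill (array([0.54254433, 0.02276382, 0.02807521]), [[-1.0, 0.1], [0.4, -0.8]]) [0.56105209 0.04346442 0.        ] [0.54358224 0.02389705 0.        ]
handle (array([ 0.4648084 , -0.24435945,  0.11774656]), [[0.3, -0.0], [-0.1, 0.2]]) [ 0.45566026 -0.25153655  0.134     ] [ 0.46444064 -0.24039153  0.134     ]
stand [ 0.45778419 -0.24893631  0.078     ]
jar [0.43092497 0.28339977 0.042     ] [0.42734233 0.29747039 0.042     ]
candle [3.79110944e-01 1.92621565e-01 1.11022302e-16] [0.38759136 0.1980892  0.        ]
scene [ 0.13919538 -0.52875353  0.73692422]
top [0.40666296 0.03149432 1.14851876]
```

```bash
python3 - <<'E'
from bench import vision, regions_of
import cv2,numpy as np
for c,boxes in {"scene":[(215,140,110,120),(265,250,90,100)],"top":[(220,130,90,100),(320,180,90,60)]}.items():
    im=vision.camera(c); np.save(f"pics/{c}.npy",im)
    for i,(x,y,w,h) in enumerate(boxes):
        s=5.5 if c=="scene" else 6
        cr=im[y:y+h,x:x+w,::-1]
        cv2.imwrite(f"pics/c_{c}{i}.png",cv2.resize(cr,None,fx=5,fy=5,interpolation=cv2.INTER_CUBIC))
    for q in ["brush_handle","throat_rim","mill","grind_dial"]:
        for d in regions_of(c,q)[:1]:
            print(c,q,d["p"],d["rect"],d["mask"].sum())
            np.save(f"pics/m_{c}_{q}.npy",d["mask"])
E
```

```text
scene brush_handle 0.56 [308.9, 292.4, 14.9, 39.3] 542
scene throat_rim 0.58 [280.5, 173.4, 33.8, 36.1] 957
scene mill 0.85 [268.4, 208.1, 82.9, 109.4] 5381
scene grind_dial 0.71 [253.9, 211.5, 27.6, 24.4] 422
top brush_handle 0.47 [364.5, 212.1, 24.0, 15.6] 210
top throat_rim 0.67 [260.1, 160.8, 30.9, 35.0] 826
top mill 0.71 [268.4, 184.1, 64.5, 82.1] 3370
top grind_dial 0.69 [274.9, 199.8, 19.2, 21.7] 347
```

View pics/c_scene0.png

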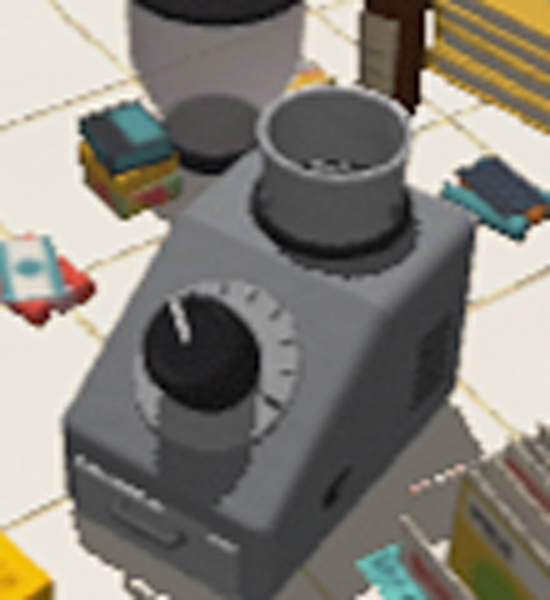

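View pics/c_scene1.png

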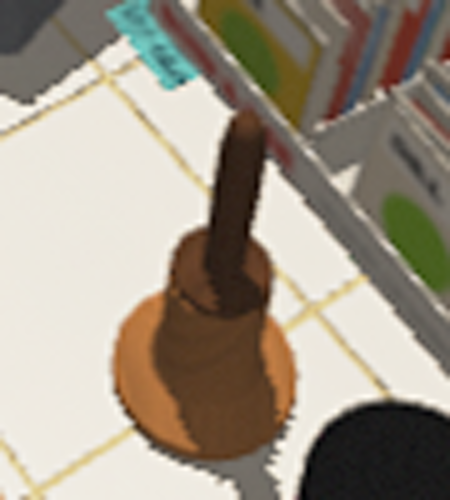

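View pics/c_top0.png

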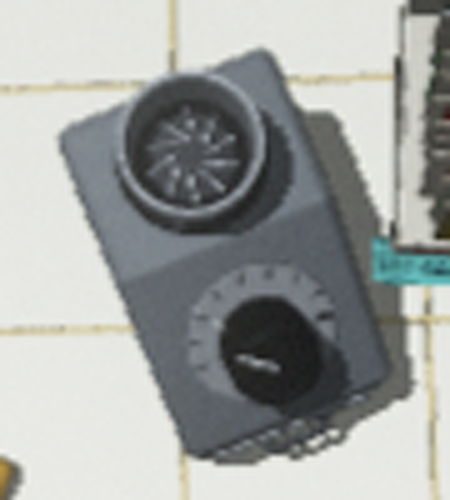

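View pics/c_top1.png

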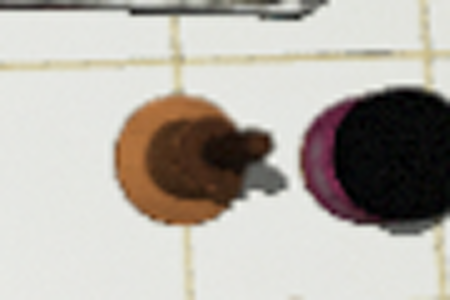

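```bash
cat > ov.py <<'E'
from h import *
import cv2,sys
mx,my,yaw,td,dx,sx,sy=[float(a) for a in sys.argv[1:8]]
M=R.from_euler('z',yaw,degrees=True).as_matrix(); o=np.array([mx,my,0])
W=lambda p:(M@np.asarray(p).T).T+o
th=np.linspace(0,2*np.pi,60)
circ=lambda r:np.c_[r*np.cos(th),r*np.sin(th),0*th]
a=np.radians(35); n=np.array([-np.sin(a),0,np.cos(a)]); xs=np.array([np.cos(a),0,np.sin(a)]); ys=np.array([0,1,0])
F=np.array([dx,0,.066+(dx+.0975)*np.tan(a)])
dc=lambda r,h:F+n*h+np.outer(r*np.cos(th),xs)+np.outer(r*np.sin(th),ys)
cx=-.0975+.071/np.tan(a)
L=[W(circ(.036)+[td,0,.187]),W(dc(.043,.004)),W(dc(.025,.044)),W(dc(.025,.004))]
for y in(-.065,.065): L.append(W([[-.0975,y,0],[-.0975,y,.066],[cx,y,.137],[.0975,y,.137],[.0975,y,0]]))
for x,z in((-.0975,.066),(cx,.137),(.0975,.137)): L.append(W([[x,-.065,z],[x,.065,z]]))
s=np.array([sx,sy,0])
L+= [circ(.0215)+s+[0,0,.078],circ(.04)+s,circ(.009)+s+[0,0,.18],circ(.009)+s+[0,0,.09]]
print("throat",W([td,0,.187]),"dial",W(F+n*.028))
for c,bs in {"scene":[(215,140,110,120),(265,250,90,100)],"top":[(220,130,90,100),(320,180,90,60)]}.items():
    im=np.load(f"pics/{c}.npy")
    for i,(x,y,w,h) in enumerate(bs):
        cr=np.ascontiguousarray(cv2.resize(im[y:y+h,x:x+w,::-1],None,fx=5,fy=5,interpolation=cv2.INTER_CUBIC))
        for l in L:
            p=np.array([(proj(c,q)-[x,y]+.5)*5-.5 for q in l]); cv2.polylines(cr,[np.round(p).astype(int)],False,(0,255,0),1)
        cv2.imwrite(f"pics/o_{c}{i}{sys.argv[8]}.png",cr)
a=cv2.imread
for k in '0','1':
    A=a(f"pics/o_scene{k}{sys.argv[8]}.png");B=a(f"pics/o_top{k}{sys.argv[8]}.png")
    h=max(A.shape[0],B.shape[0]);pad=lambda I:np.vstack([I,np.zeros((h-I.shape[0],I.shape[1],3),np.uint8)])
    O=np.hstack([pad(A),pad(B)]);f=min(800/O.shape[1],600/O.shape[0],1);cv2.imwrite(f"pics/ov{k}{sys.argv[8]}.png",cv2.resize(O,None,fx=f,fy=f))
E
python3 ov.py 0.5435 0.023 21.7 0.051 -0.0468 0.461 -0.246 a
```

```text
throat [0.59088576 0.04185708 0.187     ] dial [ 4.85094596e-01 -2.42333007e-04  1.24436779e-01]
```

View pics/ov0a.png

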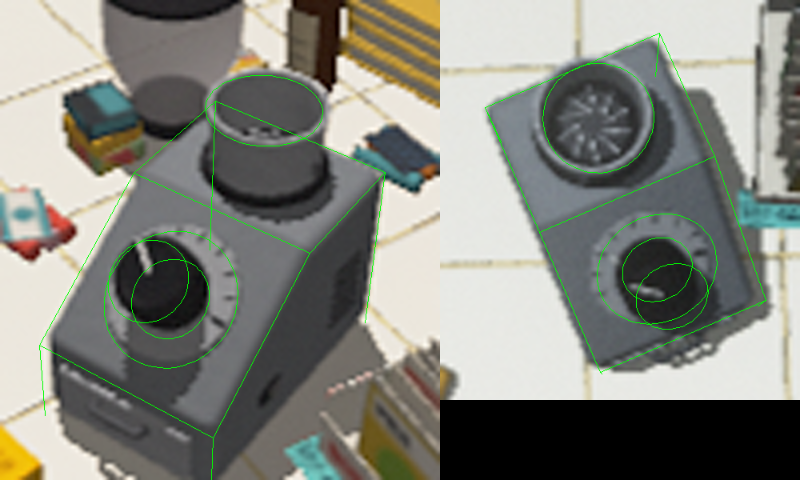

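View pics/ov1a.png

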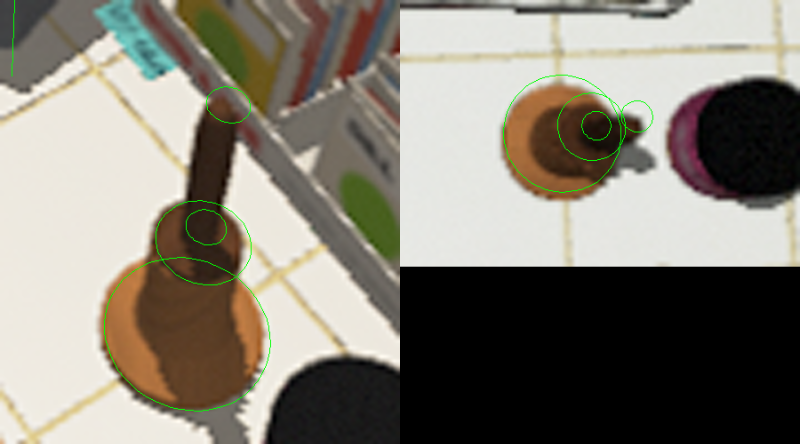

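```bash
python3 ov.py 0.5435 0.024 21.7 0.051 -0.0468 0.4565 -0.2465 b
```

```text
throat [0.59088576 0.04285708 0.187     ] dial [0.4850946  0.00075767 0.12443678]
```

View pics/ov1b.png

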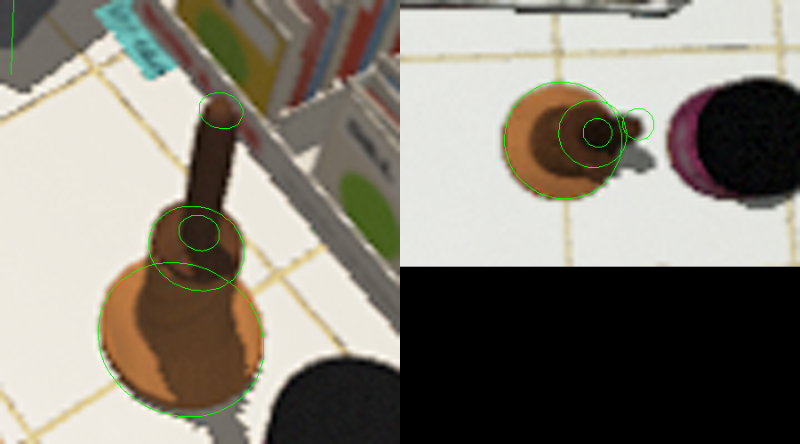

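```bash
python3 - <<'E'
from h import *
a=np.radians(35); M=R.from_euler('z',21.7,degrees=True).as_matrix()
n=M@[-np.sin(a),0,np.cos(a)]; xs=M@[np.cos(a),0,np.sin(a)]; ys=M@[0,1,0]
D=np.array([.485,.0005,.1244]); print("n",n)
def ang(c,crop,org,h):
    uv=(np.array(crop)+.5)/5-.5+org; o,d=ray(c,uv); C=D+n*(h-.028)
    X=o+d*((C-o)@n)/(d@n)-C; return np.round([X@xs*1e3,X@ys*1e3,np.degrees(np.arctan2(X@ys,X@xs))],1)
for nm,h,s,t in [("pt outer",.044,(170,297),(235,355)),("pt inner",.044,(187,341),(280,369)),("stop",.005,(271,402),(325,315))]:
    print(nm,ang('scene',s,np.array([215,140]),h),ang('top',t,np.array([220,130]),h))
q=R.from_quat([-0.57632633,-0.4096915,0.4096904,0.57632856]);print(q.as_matrix().round(3))
E
```

```text
n [-0.53292855 -0.21207803  0.81915204]
pt outer [19.9 19.5 44.4] [22.4 23.4 46.2]
pt inner [4.6 0.7 8.7] [ 3.2  3.9 50.5]
stop [ -0.2 -35.5 -90.3] [ -0.3 -33.  -90.6]
[[ 0.329 -0.    -0.944]
 [ 0.944  0.     0.329]
 [ 0.    -1.     0.   ]]
```

```bash
cat > pl.py <<'E'
from h import *
from bench import ctrl
def st():
    s=ctrl.get_obs(); w,x,y,z=s['eef_rot']; return s,s['eef_pos'],R.from_quat([x,y,z,w])
def down(az): # tool x azimuth deg, tool y down
    a=np.radians(az); X=np.array([np.cos(a),np.sin(a),0]);Y=np.array([0,0,-1.]); return R.from_matrix(np.c_[X,Y,np.cross(X,Y)])
def plan(p,r=None):
    s,p0,r0=st(); r=r or r0
    print("t",round(s['time_s'],2),"q",s['q'].round(3),"p",p0.round(4),"open",round(s['opening'],3),"F",s['wrist_force'].round(1),"T",s['torque'].round(2))
    print("shift cm",(r0.inv().apply(np.array(p)-p0)*100).round(2),"rv",(r0.inv()*r).as_rotvec().round(3))
E
python3 -c "
from pl import *
plan([.457,-.246,.25],down(-16.5))"
```

```text
t 1.4 q [ 1.03   0.181  1.607  0.     1.354 -0.206] p [0.1889 0.5431 0.2563] open 1.004 F [-0.8 -0.  -0.1] T [-0.06  0.03 -0.  ]
shift cm [-65.72   0.63 -51.25] rv [-0.     1.524 -0.   ]
```

Call:
{"api": "apply_moves", "payload": {
  "increments": [
    {"x": -4.1, "z": -3.2, "ay": 0.095},
    {"x": -8.2, "z": -6.4, "ay": 0.19},
    {"x": -12.3, "z": -9.6, "ay": 0.285},
    {"x": -16.4, "z": -12.8, "ay": 0.38},
    {"x": -20.5, "z": -16, "ay": 0.475},
    {"x": -24.6, "z": -19.2, "ay": 0.57},
    {"x": -28.7, "z": -22.4, "ay": 0.665},
    {"x": -32.8, "z": -25.6, "ay": 0.76},
    {"x": -36.9, "z": -28.8, "ay": 0.855},
    {"x": -41, "z": -32, "ay": 0.95},
    {"x": -45.1, "z": -35.2, "ay": 1.045},
    {"x": -49.2, "z": -38.4, "ay": 1.14}
  ]
}}

```text
invalid input
```

```bash
python3 -c "
from pl import *
plan([.457,-.246,.25],down(-16.5))"
```

```text
t 1.4 q [ 1.03   0.181  1.607  0.     1.354 -0.206] p [0.1889 0.5431 0.2563] open 1.004 F [-0.8 -0.  -0.1] T [-0.06  0.03 -0.  ]
shift cm [-65.72   0.63 -51.25] rv [-0.     1.524 -0.   ]
```

Call:
{"api": "apply_moves", "payload": {
  "increments": [
    {"x": -4.1, "y": 0, "z": -3.2, "ax": 0, "ay": 0.095, "az": 0, "grip": 0},
    {"x": -8.2, "y": 0, "z": -6.4, "ax": 0, "ay": 0.19, "az": 0, "grip": 0},
    {"x": -12.3, "y": 0, "z": -9.6, "ax": 0, "ay": 0.285, "az": 0, "grip": 0},
    {"x": -16.4, "y": 0, "z": -12.8, "ax": 0, "ay": 0.38, "az": 0, "grip": 0},
    {"x": -20.5, "y": 0, "z": -16, "ax": 0, "ay": 0.475, "az": 0, "grip": 0},
    {"x": -24.6, "y": 0, "z": -19.2, "ax": 0, "ay": 0.57, "az": 0, "grip": 0},
    {"x": -28.7, "y": 0, "z": -22.4, "ax": 0, "ay": 0.665, "az": 0, "grip": 0},
    {"x": -32.8, "y": 0, "z": -25.6, "ax": 0, "ay": 0.76, "az": 0, "grip": 0},
    {"x": -36.9, "y": 0, "z": -28.8, "ax": 0, "ay": 0.855, "az": 0, "grip": 0},
    {"x": -41, "y": 0, "z": -32, "ax": 0, "ay": 0.95, "az": 0, "grip": 0},
    {"x": -45.1, "y": 0, "z": -35.2, "ax": 0, "ay": 1.045, "az": 0, "grip": 0},
    {"x": -49.2, "y": 0, "z": -38.4, "ax": 0, "ay": 1.14, "az": 0, "grip": 0}
  ]
}}

```text
time_s: 2.9
eef_pos: [0.3903, -0.0496, 0.2567]
eef_rot: [-0.706, 0.706, 0.033, -0.032]
wrist_force: [0.6, 0.9, 0.1]
opening: 0.996
```

```bash
python3 -c "
from pl import *
plan([.457,-.246,.25],down(-16.5))"
```

```text
t 2.9 q [-0.431 -0.259  2.03   0.     1.369 -0.523] p [ 0.3903 -0.0496  0.2567] open 0.996 F [0.6 0.9 0.1] T [ 0.02 -0.01  0.05]
shift cm [  4.83   0.68 -20.17] rv [0.    0.38  0.001]
```

Call:
{"api": "apply_moves", "payload": {
  "increments": [
    {"x": 1.2, "y": 0, "z": -5, "ax": 0, "ay": 0.1, "az": 0, "grip": 0},
    {"x": 2.4, "y": 0, "z": -10, "ax": 0, "ay": 0.19, "az": 0, "grip": 0},
    {"x": 3.6, "y": 0, "z": -15, "ax": 0, "ay": 0.29, "az": 0, "grip": 0},
    {"x": 4.8, "y": 0, "z": -20.2, "ax": 0, "ay": 0.38, "az": 0, "grip": 0},
    {"x": 4.8, "y": 0, "z": -20.2, "ax": 0, "ay": 0.38, "az": 0, "grip": 0},
    {"x": 4.8, "y": 2, "z": -20.2, "ax": 0, "ay": 0.38, "az": 0, "grip": 0.3}
  ]
}}

```text
time_s: 3.65
eef_pos: [0.4573, -0.247, 0.2378]
eef_rot: [-0.699, 0.7, -0.1, 0.103]
wrist_force: [-0.1, 0.7, -0.2]
opening: 0.814
```

```bash
python3 - <<'E'
from pl import *
from bench import vision
import cv2
plan([.457,-.246,.156],down(-16.5))
im=vision.camera("scene");x,y,w,h=240,170,150,180
cv2.imwrite("pics/s2.png",cv2.resize(im[y:y+h,x:x+w,::-1],None,fx=3.3,fy=3.3,interpolation=cv2.INTER_CUBIC))
im=vision.camera("top");x,y,w,h=300,150,150,100
cv2.imwrite("pics/t2.png",cv2.resize(im[y:y+h,x:x+w,::-1],None,fx=4,fy=4,interpolation=cv2.INTER_CUBIC))
E
```

```text
t 3.65 q [-7.240e-01  7.200e-02  1.767e+00  1.000e-03  1.299e+00 -4.370e-01] p [ 0.4573 -0.247   0.2378] open 0.814 F [-0.1  0.7 -0.2] T [ 0.03 -0.02  0.04]
shift cm [-0.09  8.18  0.09] rv [0.001 0.    0.004]
```

View pics/s2.png

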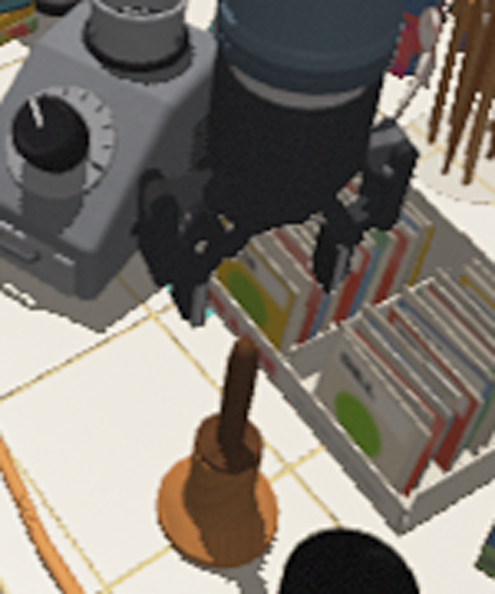

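View pics/t2.png

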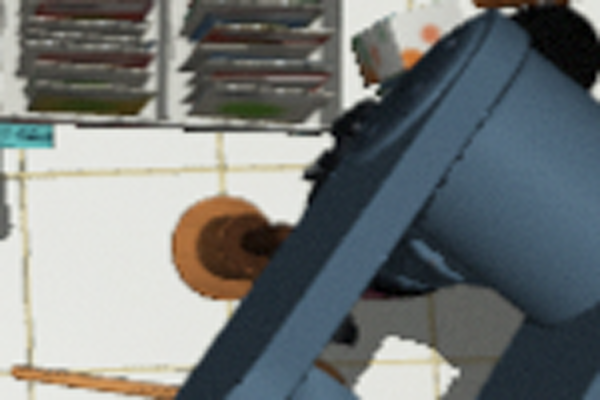

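```bash
python3 - <<'E'
from h import *
for X in [(.4573,-.247,.2128),(.457,-.246,.18)]: print((proj('scene',X)-[240,170]+.5)*3.3, (proj('top',X)-[300,150]+.5)*4)
E
```

```text
[255.10354346 308.87857069] [310.44477086 227.30075418]
[246.80567605 345.02391683] [293.76353624 231.04842397]
```

Call:
{"api": "apply_moves", "payload": {
  "increments": [
    {"x": -0.1, "y": 4, "z": 0.1, "ax": 0, "ay": 0, "az": 0, "grip": 0.3},
    {"x": -0.1, "y": 8.2, "z": 0.1, "ax": 0, "ay": 0, "az": 0, "grip": 0.3},
    {"x": -0.1, "y": 8.2, "z": 0.1, "ax": 0, "ay": 0, "az": 0, "grip": 0.3},
    {"x": -0.1, "y": 8.2, "z": 0.1, "ax": 0, "ay": 0, "az": 0, "grip": 1},
    {"x": -0.1, "y": 8.2, "z": 0.1, "ax": 0, "ay": 0, "az": 0, "grip": 1},
    {"x": -0.1, "y": 8.2, "z": 0.1, "ax": 0, "ay": 0, "az": 0, "grip": 1},
    {"x": -0.1, "y": 8.2, "z": 0.1, "ax": 0, "ay": 0, "az": 0, "grip": 1},
    {"x": -0.1, "y": 8.2, "z": 0.1, "ax": 0, "ay": 0, "az": 0, "grip": 1}
  ]
}}

```text
time_s: 4.75
eef_pos: [0.4557, -0.2442, 0.1549]
eef_rot: [0.7, -0.7, 0.101, -0.101]
wrist_force: [0.2, -0.3, 8.6]
opening: 0.196
```

```bash
python3 - <<'E'
from pl import *
plan([.457,-.246,.156+.21])
E
```

```text
t 4.75 q [-7.220e-01  1.700e-01  1.841e+00  1.000e-03  1.131e+00 -4.360e-01] p [ 0.4557 -0.2442  0.1549] open 0.196 F [ 0.2 -0.3  8.6] T [ 0.19  0.15 -0.03]
shift cm [  0.18 -21.11  -0.13] rv [0. 0. 0.]
```

Call:
{"api": "apply_moves", "payload": {
  "increments": [
    {"x": 0, "y": -3, "z": 0, "ax": 0, "ay": 0, "az": 0, "grip": 1},
    {"x": 0, "y": -7, "z": 0, "ax": 0, "ay": 0, "az": 0, "grip": 1},
    {"x": 0, "y": -12, "z": 0, "ax": 0, "ay": 0, "az": 0, "grip": 1},
    {"x": 0, "y": -17, "z": 0, "ax": 0, "ay": 0, "az": 0, "grip": 1},
    {"x": 0, "y": -21, "z": 0, "ax": 0, "ay": 0, "az": 0, "grip": 1},
    {"x": 0, "y": -21, "z": 0, "ax": 0, "ay": 0, "az": 0, "grip": 1}
  ]
}}

```text
time_s: 5.5
eef_pos: [0.4567, -0.2453, 0.3695]
eef_rot: [-0.698, 0.701, -0.098, 0.104]
wrist_force: [0.2, 0.7, -1.4]
opening: 0.195
```

```bash
python3 - <<'E'
from pl import *
from bench import vision
import cv2
plan([.591,.0425,.365])
im=vision.camera("scene");x,y,w,h=200,100,180,200
cv2.imwrite("pics/s3.png",cv2.resize(im[y:y+h,x:x+w,::-1],None,fx=3,fy=3,interpolation=cv2.INTER_CUBIC))
p=st()[1]
print((proj('scene',p-[0,0,.141])-[200,100])*3)
E
```

```text
t 5.5 q [-7.230e-01 -2.700e-02  1.603e+00  1.000e-03  1.557e+00 -4.360e-01] p [ 0.4567 -0.2453  0.3695] open 0.195 F [ 0.2  0.7 -1.4] T [ 0.05 -0.02  0.04]
shift cm [ 4.73  0.4  31.4 ] rv [0. 0. 0.]
[348.58401619 473.65239285]
```

View pics/s3.png

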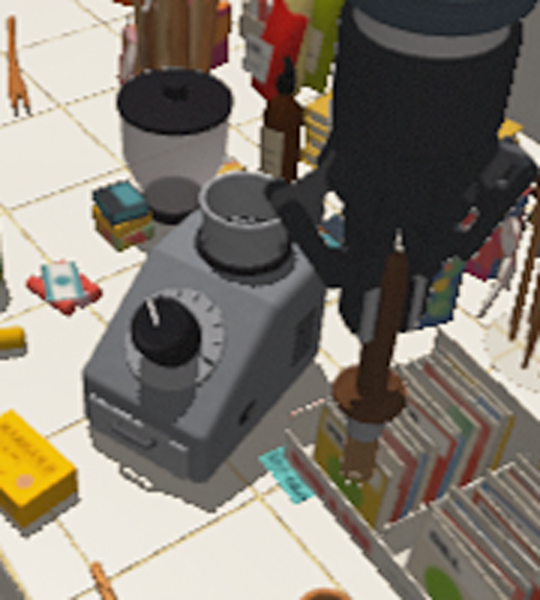

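Call:
{"api": "apply_moves", "payload": {
  "increments": [
    {"x": 0.7, "y": 0, "z": 5, "ax": 0, "ay": 0, "az": 0, "grip": 1},
    {"x": 1.4, "y": 0, "z": 10, "ax": 0, "ay": 0, "az": 0, "grip": 1},
    {"x": 2.1, "y": 0, "z": 15, "ax": 0, "ay": 0, "az": 0, "grip": 1},
    {"x": 2.8, "y": 0, "z": 20, "ax": 0, "ay": 0, "az": 0, "grip": 1},
    {"x": 3.6, "y": 0, "z": 26, "ax": 0, "ay": 0, "az": 0, "grip": 1},
    {"x": 4.3, "y": 0, "z": 31.4, "ax": 0, "ay": 0, "az": 0, "grip": 1},
    {"x": 4.3, "y": 0, "z": 31.4, "ax": 0, "ay": 0, "az": 0, "grip": 1},
    {"x": 4.3, "y": 0, "z": 31.4, "ax": 0, "ay": 0, "az": 0, "grip": 1}
  ]
}}

```text
time_s: 6.55
eef_pos: [0.5854, 0.0444, 0.3649]
eef_rot: [-0.699, 0.701, -0.101, 0.101]
wrist_force: [-0.1, -0.8, -1.0]
opening: 0.193
```

```bash
python3 - <<'E'
from pl import *
from bench import vision
import cv2
plan([.588,.044,.365-.06])
im=vision.camera("scene");x,y,w,h=200,60,180,200
cv2.imwrite("pics/s4.png",cv2.resize(im[y:y+h,x:x+w,::-1],None,fx=3,fy=3,interpolation=cv2.INTER_CUBIC))
p=st()[1]
print((proj('scene',p-[0,0,.141])-[200,60])*3,(proj('scene',[.591,.0425,.187])-[200,60])*3)
E
```

```text
t 6.55 q [-0.125  0.14   1.437 -0.002  1.564  0.161] p [0.5854 0.0444 0.3649] open 0.193 F [-0.1 -0.8 -1. ] T [0.02 0.03 0.01]
shift cm [0.25 5.99 0.05] rv [0. 0. 0.]
[236.95351673 284.47843436] [241.15241074 320.38670465]
```

View pics/s4.png

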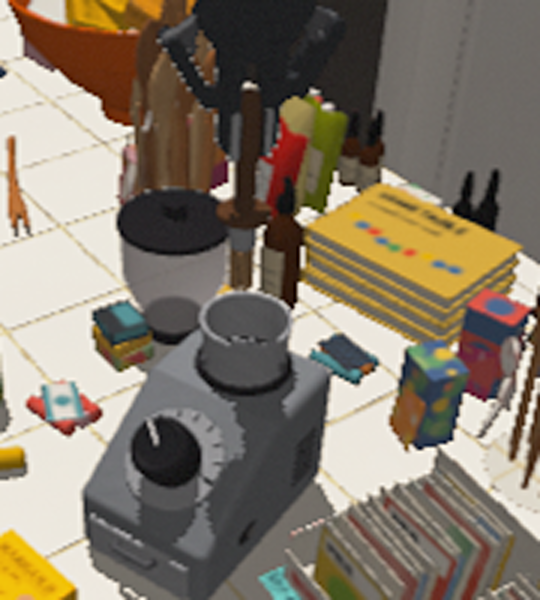

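Call:
{"api": "apply_moves", "payload": {
  "increments": [
    {"x": 0.2, "y": 2.5, "z": 0, "ax": 0, "ay": 0, "az": 0, "grip": 1},
    {"x": 0.2, "y": 4.5, "z": 0, "ax": 0, "ay": 0, "az": 0, "grip": 1},
    {"x": 0.2, "y": 6.2, "z": 0, "ax": 0, "ay": 0, "az": 0, "grip": 1},
    {"x": 0.2, "y": 6.2, "z": 0, "ax": 0, "ay": 0, "az": 0, "grip": 1},
    {"x": 0.2, "y": 6.2, "z": 0, "ax": 0, "ay": 0, "az": 0, "grip": 1},
    {"x": 0.2, "y": 6.2, "z": 0, "ax": 0, "ay": 0, "az": 0, "grip": 1},
    {"x": 0.2, "y": 6.2, "z": 0, "ax": 0, "ay": 0, "az": 0, "grip": 1}
  ]
}}

```text
time_s: 7.48
eef_pos: [0.5878, 0.043, 0.3041]
eef_rot: [-0.699, 0.701, -0.1, 0.102]
wrist_force: [-0.0, 0.1, -0.3]
opening: 0.197
```

```bash
python3 - <<'E'
from pl import *
from bench import vision
import cv2
plan([.588,.044,.37])
im=vision.camera("scene");x,y,w,h=200,60,180,200
cv2.imwrite("pics/s5.png",cv2.resize(im[y:y+h,x:x+w,::-1],None,fx=3,fy=3,interpolation=cv2.INTER_CUBIC))
p=st()[1]
print((proj('scene',p-[0,0,.141-.064])-[200,60])*3)
E
```

```text
t 7.47 q [-0.127  0.175  1.517 -0.002  1.447  0.16 ] p [0.5878 0.043  0.3041] open 0.197 F [-0.   0.1 -0.3] T [-0.03  0.02  0.04]
shift cm [ 0.01 -6.59  0.09] rv [0. 0. 0.]
[239.84505028 281.32246203]
```

View pics/s5.png

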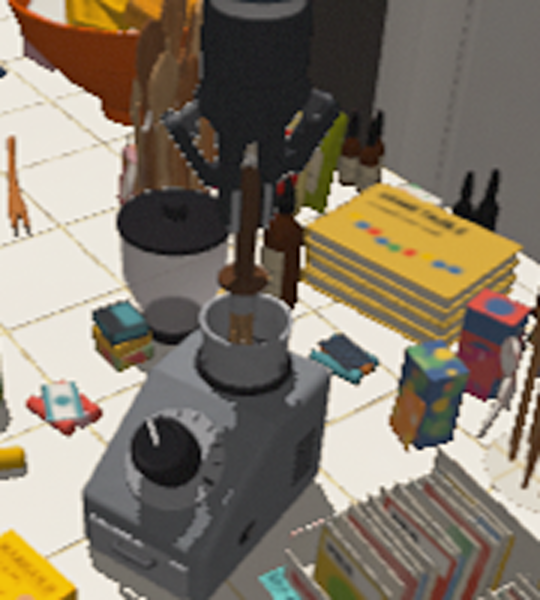

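Call:
{"api": "apply_moves", "payload": {
  "increments": [
    {"x": 0, "y": -2.5, "z": 0, "ax": 0, "ay": 0, "az": 0, "grip": 1},
    {"x": 0, "y": -5, "z": 0, "ax": 0, "ay": 0, "az": 0, "grip": 1},
    {"x": 0, "y": -6.6, "z": 0, "ax": 0, "ay": 0, "az": 0, "grip": 1},
    {"x": 0, "y": -6.6, "z": 0, "ax": 0, "ay": 0, "az": 0, "grip": 1}
  ]
}}

```text
time_s: 8.02
eef_pos: [0.5881, 0.0432, 0.3714]
eef_rot: [-0.699, 0.701, -0.099, 0.103]
wrist_force: [0.4, 0.5, -1.4]
opening: 0.194
```

```bash
python3 - <<'E'
from pl import *
plan([.457,-.245,.3])
E
```

```text
t 8.03 q [-0.127  0.14   1.424 -0.002  1.572  0.16 ] p [0.5881 0.0432 0.3714] open 0.194 F [ 0.4  0.5 -1.4] T [-0.08 -0.02  0.01]
shift cm [ -4.45   7.15 -31.34] rv [0. 0. 0.]
```

Call:
{"api": "apply_moves", "payload": {
  "increments": [
    {"x": -0.7, "y": 0, "z": -5, "ax": 0, "ay": 0, "az": 0, "grip": 1},
    {"x": -1.4, "y": 0, "z": -10, "ax": 0, "ay": 0, "az": 0, "grip": 1},
    {"x": -2.1, "y": 0, "z": -15, "ax": 0, "ay": 0, "az": 0, "grip": 1},
    {"x": -2.8, "y": 0, "z": -20, "ax": 0, "ay": 0, "az": 0, "grip": 1},
    {"x": -3.6, "y": 0, "z": -26, "ax": 0, "ay": 0, "az": 0, "grip": 1},
    {"x": -4.45, "y": 0, "z": -31.3, "ax": 0, "ay": 0, "az": 0, "grip": 1},
    {"x": -4.45, "y": 4, "z": -31.3, "ax": 0, "ay": 0, "az": 0, "grip": 1},
    {"x": -4.45, "y": 8, "z": -31.3, "ax": 0, "ay": 0, "az": 0, "grip": 1},
    {"x": -4.45, "y": 11, "z": -31.3, "ax": 0, "ay": 0, "az": 0, "grip": 1},
    {"x": -4.45, "y": 11, "z": -31.3, "ax": 0, "ay": 0, "az": 0, "grip": 1},
    {"x": -4.45, "y": 11, "z": -31.3, "ax": 0, "ay": 0, "az": 0, "grip": 1}
  ]
}}

```text
time_s: 9.4
eef_pos: [0.4576, -0.2449, 0.2623]
eef_rot: [-0.699, 0.701, -0.099, 0.103]
wrist_force: [0.1, 1.0, 0.4]
opening: 0.195
```

```bash
python3 - <<'E'
from pl import *
from bench import vision
import cv2
plan([.457,-.245,.3])
for c,(x,y,w,h) in {"scene":(250,200,110,150),"top":(300,150,150,100)}.items():
    im=vision.camera(c)
    cr=np.ascontiguousarray(cv2.resize(im[y:y+h,x:x+w,::-1],None,fx=4,fy=4,interpolation=cv2.INTER_CUBIC))
    cv2.imwrite(f"pics/{c}6.png",cr)
    p=st()[1]
    th=np.linspace(0,2*np.pi,40)
    def ci(X,r):
        q=np.array([(proj(c,X+np.array([r*np.cos(t),r*np.sin(t),0]))-[x,y]+.5)*4-.5 for t in th]);cv2.polylines(cr,[q.round().astype(int)],True,(0,255,0),1)
    ci(p-[0,0,.141],.01);ci(p-[0,0,.077],.021);ci(np.array([.457,-.246,.078]),.0215);ci(p+[0,0,.025],.009)
    cv2.imwrite(f"pics/{c}6o.png",cr)
E
```

```text
t 9.4 q [-7.210e-01  4.500e-02  1.744e+00  1.000e-03  1.346e+00 -4.340e-01] p [ 0.4576 -0.2449  0.2623] open 0.195 F [0.1 1.  0.4] T [ 0.   -0.03 -0.01]
shift cm [-0.03 -3.77 -0.04] rv [0. 0. 0.]
```

View pics/scene6.png

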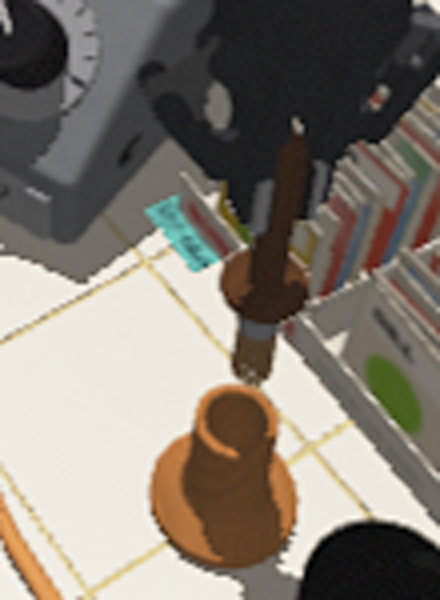

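View pics/scene6o.png

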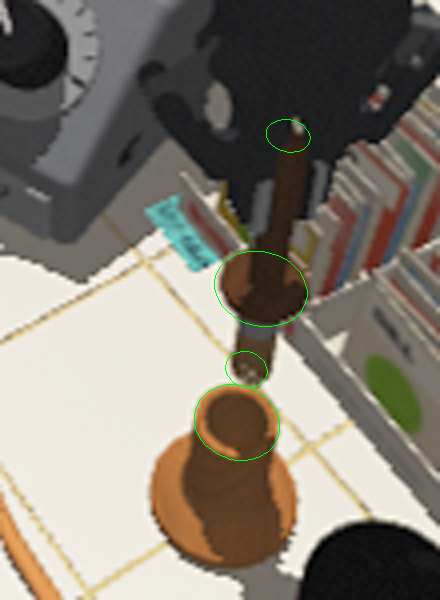

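View pics/top6o.png

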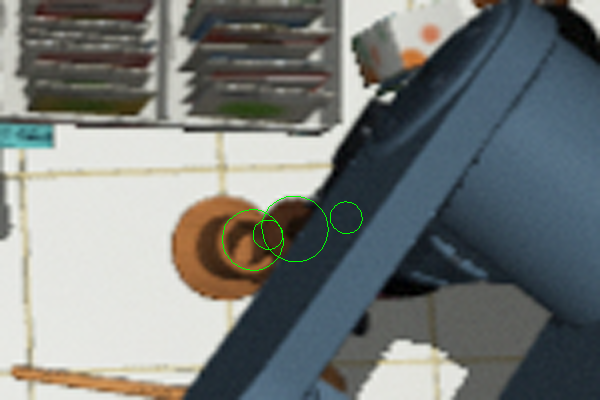

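Call:
{"api": "apply_moves", "payload": {
  "increments": [
    {"x": -0.1, "y": 1.5, "z": 0, "ax": 0, "ay": 0, "az": 0, "grip": 1},
    {"x": -0.1, "y": 3, "z": 0, "ax": 0, "ay": 0, "az": 0, "grip": 1},
    {"x": -0.1, "y": 4.5, "z": 0, "ax": 0, "ay": 0, "az": 0, "grip": 1},
    {"x": -0.1, "y": 6, "z": 0, "ax": 0, "ay": 0, "az": 0, "grip": 1}
  ]
}}

```text
time_s: 10.0
eef_pos: [0.4572, -0.2449, 0.2016]
eef_rot: [-0.699, 0.701, -0.099, 0.104]
wrist_force: [-0.1, 0.6, -1.0]
opening: 0.194
```

```bash
python3 - <<'E'
from pl import *
from bench import vision
import cv2
plan([.456,-.245,.157])
for c,(x,y,w,h) in {"scene":(250,200,110,150)}.items():
    im=vision.camera(c)
    cr=np.ascontiguousarray(cv2.resize(im[y:y+h,x:x+w,::-1],None,fx=4,fy=4,interpolation=cv2.INTER_CUBIC))
    cv2.imwrite(f"pics/{c}7.png",cr)
E
```

```text
t 10.0 q [-7.220e-01  1.080e-01  1.806e+00  1.000e-03  1.220e+00 -4.350e-01] p [ 0.4572 -0.2449  0.2016] open 0.194 F [-0.1  0.6 -1. ] T [ 0.02 -0.03  0.02]
shift cm [-0.15  4.46 -0.03] rv [0. 0. 0.]
```

View pics/scene7.png

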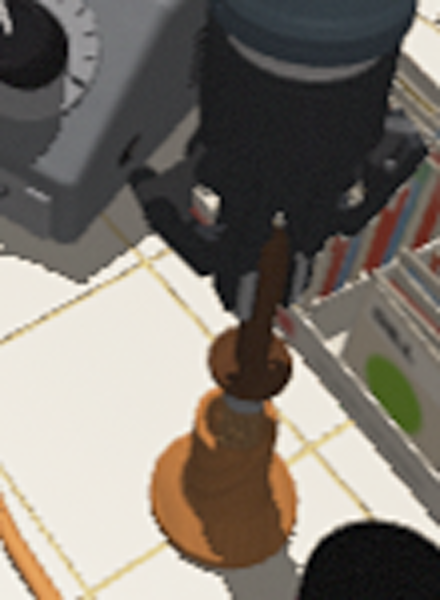

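Call:
{"api": "apply_moves", "payload": {
  "increments": [
    {"x": -0.1, "y": 1.5, "z": 0, "ax": 0, "ay": 0, "az": 0, "grip": 1},
    {"x": -0.1, "y": 3, "z": 0, "ax": 0, "ay": 0, "az": 0, "grip": 1},
    {"x": -0.1, "y": 4.2, "z": 0, "ax": 0, "ay": 0, "az": 0, "grip": 1},
    {"x": -0.1, "y": 4.5, "z": 0, "ax": 0, "ay": 0, "az": 0, "grip": 1},
    {"x": -0.1, "y": 4.5, "z": 0, "ax": 0, "ay": 0, "az": 0, "grip": 1}
  ]
}}

```text
time_s: 10.68
eef_pos: [0.4556, -0.2441, 0.1549]
eef_rot: [-0.699, 0.7, -0.1, 0.102]
wrist_force: [-2.0, 0.9, 3.6]
opening: 0.19
```

```bash
python3 - <<'E'
from pl import *
plan([.456,-.245,.157])
E
```

```text
t 10.68 q [-7.220e-01  1.680e-01  1.844e+00  1.000e-03  1.127e+00 -4.360e-01] p [ 0.4556 -0.2441  0.1549] open 0.19 F [-2.   0.9  3.6] T [ 0.25  0.42 -0.04]
shift cm [ 0.07 -0.21 -0.08] rv [0. 0. 0.]
```

Call:
{"api": "apply_moves", "payload": {
  "increments": [
    {"x": 0, "y": 0, "z": 0, "ax": 0, "ay": 0, "az": 0, "grip": 0.3},
    {"x": 0, "y": 0, "z": 0, "ax": 0, "ay": 0, "az": 0, "grip": 0.3},
    {"x": 0, "y": 0, "z": 0, "ax": 0, "ay": 0, "az": 0, "grip": 0.3},
    {"x": 0, "y": 0, "z": 0, "ax": 0, "ay": 0, "az": 0, "grip": 0.3},
    {"x": 0, "y": -3, "z": 0, "ax": 0, "ay": 0, "az": 0, "grip": 0.3},
    {"x": 0, "y": -7, "z": 0, "ax": 0, "ay": 0, "az": 0, "grip": 0.3},
    {"x": 0, "y": -12, "z": 0, "ax": 0, "ay": 0, "az": 0, "grip": 0.3},
    {"x": 0, "y": -17, "z": 0, "ax": 0, "ay": 0, "az": 0, "grip": 0.3}
  ]
}}

```text
time_s: 11.68
eef_pos: [0.4547, -0.2436, 0.3263]
eef_rot: [-0.699, 0.7, -0.1, 0.102]
wrist_force: [0.5, -0.8, -0.2]
opening: 0.703
```

```bash
cat >> pl.py <<'E'
_M=R.from_euler('z',21.7,degrees=True).as_matrix();_a=np.radians(35)
n=_M@[-np.sin(_a),0,np.cos(_a)]; xs=_M@[np.cos(_a),0,np.sin(_a)]; ys=_M@[0,1,0]
D=np.array([.485,.0005,.1244])
def dialrot(psi): # tool x at angle psi deg from slope x (anticlockwise facing)
    p=np.radians(psi); X=np.cos(p)*xs+np.sin(p)*ys; Y=-n; return R.from_matrix(np.c_[X,Y,np.cross(X,Y)])
E
python3 - <<'E'
from pl import *
from bench import vision
import cv2
for psi in (-60,-30,0,30,60,90,120): print(psi);plan(D+n*.12,dialrot(psi))
for c,(x,y,w,h) in {"scene":(250,200,110,150)}.items():
    im=vision.camera(c)
    cr=np.ascontiguousarray(cv2.resize(im[y:y+h,x:x+w,::-1],None,fx=4,fy=4,interpolation=cv2.INTER_CUBIC))
    cv2.imwrite(f"pics/{c}8.png",cr)
E
```

```text
-60
t 11.68 q [-7.230e-01 -8.000e-03  1.669e+00  1.000e-03  1.477e+00 -4.360e-01] p [ 0.4547 -0.2436  0.3263] open 0.703 F [ 0.5 -0.8 -0.2] T [-0.   -0.05  0.02]
shift cm [-9.46 10.32 20.02] rv [ 0.464  0.37  -0.399]
-30
t 11.68 q [-7.230e-01 -8.000e-03  1.669e+00  1.000e-03  1.477e+00 -4.360e-01] p [ 0.4547 -0.2436  0.3263] open 0.703 F [ 0.5 -0.8 -0.2] T [-0.   -0.05  0.02]
shift cm [-9.46 10.32 20.02] rv [ 0.343 -0.137 -0.503]
0
t 11.68 q [-7.230e-01 -8.000e-03  1.669e+00  1.000e-03  1.477e+00 -4.360e-01] p [ 0.4547 -0.2436  0.3263] open 0.703 F [ 0.5 -0.8 -0.2] T [-0.   -0.05  0.02]
shift cm [-9.46 10.32 20.02] rv [ 0.205 -0.644 -0.584]
30
t 11.68 q [-7.230e-01 -8.000e-03  1.669e+00  1.000e-03  1.477e+00 -4.360e-01] p [ 0.4547 -0.2436  0.3263] open 0.703 F [ 0.5 -0.8 -0.2] T [-0.   -0.05  0.02]
shift cm [-9.46 10.32 20.02] rv [ 0.049 -1.15  -0.643]
60
t 11.68 q [-7.230e-01 -8.000e-03  1.669e+00  1.000e-03  1.477e+00 -4.360e-01] p [ 0.4547 -0.2436  0.3263] open 0.703 F [ 0.5 -0.8 -0.2] T [-0.   -0.05  0.02]
shift cm [-9.46 10.32 20.02] rv [-0.127 -1.653 -0.675]
90
t 11.68 q [-7.230e-01 -8.000e-03  1.669e+00  1.000e-03  1.477e+00 -4.360e-01] p [ 0.4547 -0.2436  0.3263] open 0.703 F [ 0.5 -0.8 -0.2] T [-0.   -0.05  0.02]
shift cm [-9.46 10.32 20.02] rv [-0.326 -2.153 -0.677]
120
t 11.68 q [-7.230e-01 -8.000e-03  1.669e+00  1.000e-03  1.477e+00 -4.360e-01] p [ 0.4547 -0.2436  0.3263] open 0.703 F [ 0.5 -0.8 -0.2] T [-0.   -0.05  0.02]
shift cm [-9.46 10.32 20.02] rv [-0.551 -2.645 -0.641]
```

View pics/scene8.png

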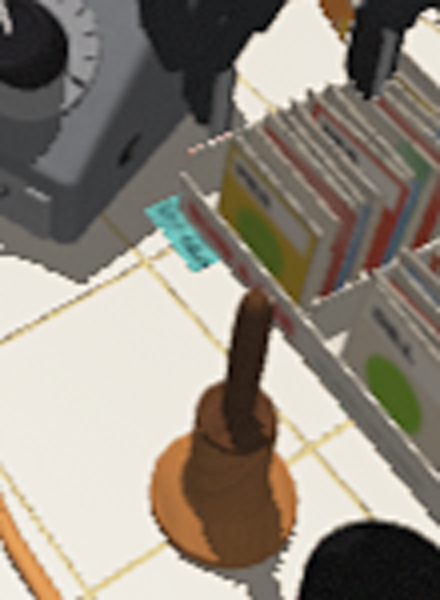

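Call:
{"api": "apply_moves", "payload": {
  "increments": [
    {"x": -1.05, "y": 0.6, "z": 2.2, "ax": 0.005, "ay": -0.128, "az": -0.071, "grip": 0},
    {"x": -2.1, "y": 1.2, "z": 4.4, "ax": 0.011, "ay": -0.256, "az": -0.143, "grip": 0},
    {"x": -3.15, "y": 2, "z": 6.6, "ax": 0.016, "ay": -0.383, "az": -0.214, "grip": 0},
    {"x": -4.2, "y": 3, "z": 8.9, "ax": 0.022, "ay": -0.511, "az": -0.286, "grip": 0},
    {"x": -5.25, "y": 4, "z": 11.1, "ax": 0.027, "ay": -0.639, "az": -0.357, "grip": 0},
    {"x": -6.3, "y": 5.3, "z": 13.3, "ax": 0.033, "ay": -0.767, "az": -0.429, "grip": 0},
    {"x": -7.35, "y": 6.8, "z": 15.5, "ax": 0.038, "ay": -0.895, "az": -0.5, "grip": 0},
    {"x": -8.4, "y": 8.3, "z": 17.7, "ax": 0.043, "ay": -1.022, "az": -0.571, "grip": 0},
    {"x": -9.46, "y": 10.3, "z": 20, "ax": 0.049, "ay": -1.15, "az": -0.643, "grip": 0},
    {"x": -9.46, "y": 10.3, "z": 20, "ax": 0.049, "ay": -1.15, "az": -0.643, "grip": 0},
    {"x": -9.46, "y": 10.3, "z": 20, "ax": 0.049, "ay": -1.15, "az": -0.643, "grip": 0}
  ]
}}

```text
time_s: 13.1
eef_pos: [0.4247, -0.0288, 0.23]
eef_rot: [-0.587, 0.626, 0.508, -0.08]
wrist_force: [0.1, 0.1, -0.0]
opening: 0.994
```

```bash
python3 - <<'E'
from pl import *
from bench import vision
import cv2
plan(D+n*.12,dialrot(30))
plan(D+n*.006,dialrot(30))
for c,(x,y,w,h) in {"scene":(180,80,200,180),"top":(180,100,200,150)}.items():
    im=vision.camera(c)
    cr=np.ascontiguousarray(cv2.resize(im[y:y+h,x:x+w,::-1],None,fx=3,fy=3,interpolation=cv2.INTER_CUBIC))
    cv2.imwrite(f"pics/{c}9.png",cr)
E
```

```text
t 13.1 q [-0.756 -0.517  2.368  0.629  1.083 -1.904] p [ 0.4247 -0.0288  0.23  ] open 0.994 F [ 0.1  0.1 -0. ] T [-0.1   0.24  0.02]
shift cm [-0.25  0.48  0.72] rv [ 0.011  0.004 -0.001]
t 13.1 q [-0.756 -0.517  2.368  0.629  1.083 -1.904] p [ 0.4247 -0.0288  0.23  ] open 0.994 F [ 0.1  0.1 -0. ] T [-0.1   0.24  0.02]
shift cm [-0.24 11.88  0.85] rv [ 0.011  0.004 -0.001]
```

View pics/scene9.png

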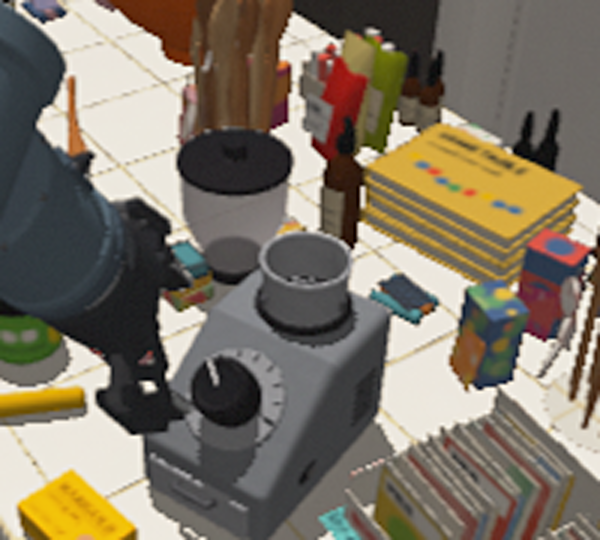

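View pics/top9.png

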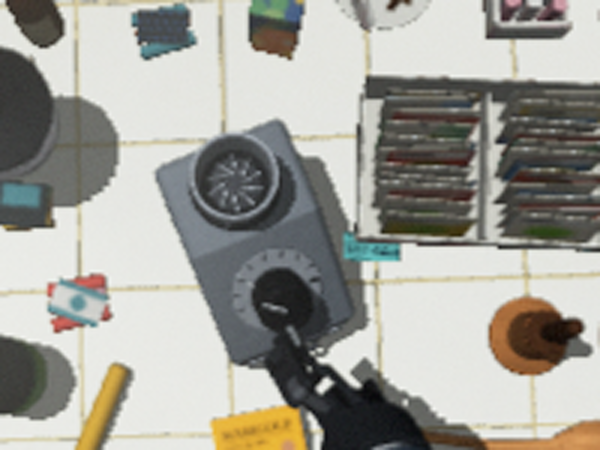

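Call:
{"api": "apply_moves", "payload": {
  "increments": [
    {"x": -0.2, "y": 1.5, "z": 0.8, "ax": 0.011, "ay": 0.004, "az": 0, "grip": 0},
    {"x": -0.2, "y": 3, "z": 0.8, "ax": 0.011, "ay": 0.004, "az": 0, "grip": 0},
    {"x": -0.2, "y": 4.5, "z": 0.8, "ax": 0.011, "ay": 0.004, "az": 0, "grip": 0},
    {"x": -0.2, "y": 4.5, "z": 0.8, "ax": 0.011, "ay": 0.004, "az": 0, "grip": 0},
    {"x": -0.2, "y": 4.5, "z": 0.8, "ax": 0.011, "ay": 0.004, "az": 0, "grip": 0}
  ]
}}

```text
time_s: 13.82
eef_pos: [0.4431, -0.0164, 0.1911]
eef_rot: [-0.591, 0.623, 0.507, -0.082]
wrist_force: [-0.6, 0.6, -0.3]
opening: 1.0
```

```bash
python3 - <<'E'
from pl import *
from bench import vision
import cv2
plan(D+n*.006,dialrot(30))
p,r=st()[1:]
for c,(x,y,w,h) in {"scene":(200,130,110,110),"top":(220,140,110,100)}.items():
    im=vision.camera(c)
    cr=np.ascontiguousarray(cv2.resize(im[y:y+h,x:x+w,::-1],None,fx=5,fy=5,interpolation=cv2.INTER_CUBIC))
    g=lambda X:tuple(np.round((proj(c,X)-[x,y]+.5)*5-.5).astype(int).tolist())
    cv2.line(cr,g(p),g(p+r.apply([0,.25,0])*.5),(0,255,0),1)
    for s in(-1,1): cv2.circle(cr,g(p+r.apply([s*.0425,.012,0])),4,(0,0,255),1)
    th=np.linspace(0,2*np.pi,40)
    for h_ in(-.024,.016): cv2.polylines(cr,[np.array([g(D+n*h_+.025*(np.cos(t)*xs+np.sin(t)*ys)) for t in th])],True,(255,255,0),1)
    cv2.imwrite(f"pics/{c}10.png",cr)
E
```

```text
t 13.82 q [-0.675 -0.378  2.371  0.669  0.933 -1.929] p [ 0.4431 -0.0164  0.1911] open 1.0 F [-0.6  0.6 -0.3] T [-0.12  0.22 -0.02]
shift cm [-0.1   7.45  0.09] rv [ 0.001  0.002 -0.   ]
```

View pics/scene10.png

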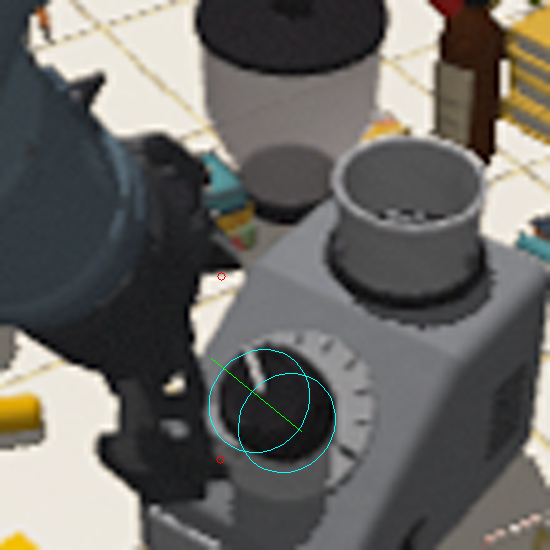

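View pics/top10.png

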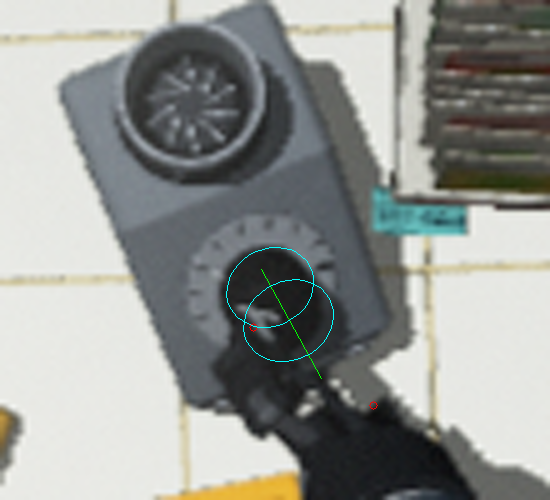

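```bash
python3 - <<'E'
from pl import *
import cv2
D=np.array([.486,.004,.126])
O=[]
for c,(x,y,w,h) in {"scene":(230,185,55,60),"top":(250,175,50,60)}.items():
    im=np.load(f"pics/{c}.npy")
    cr=np.ascontiguousarray(cv2.resize(im[y:y+h,x:x+w,::-1],None,fx=7,fy=7,interpolation=cv2.INTER_CUBIC))
    O.append(cr.copy())
    g=lambda X:tuple(np.round((proj(c,X)-[x,y]+.5)*7-.5).astype(int).tolist())
    th=np.linspace(0,2*np.pi,40)
    for h_,r in((-.024,.025),(.016,.025),(-.025,.043)): cv2.polylines(cr,[np.array([g(D+n*h_+r*(np.cos(t)*xs+np.sin(t)*ys)) for t in th])],True,(255,255,0),1)
    O.append(cr)
cv2.imwrite("pics/d.png",np.vstack([np.hstack([O[0],O[1]])[:, :700],np.hstack([O[2],O[3]])[:, :700]][0:1]))
cv2.imwrite("pics/d1.png",np.hstack(O[:2]));cv2.imwrite("pics/d2.png",np.hstack(O[2:]))
E
```

```text
(no output)
```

View pics/d1.png

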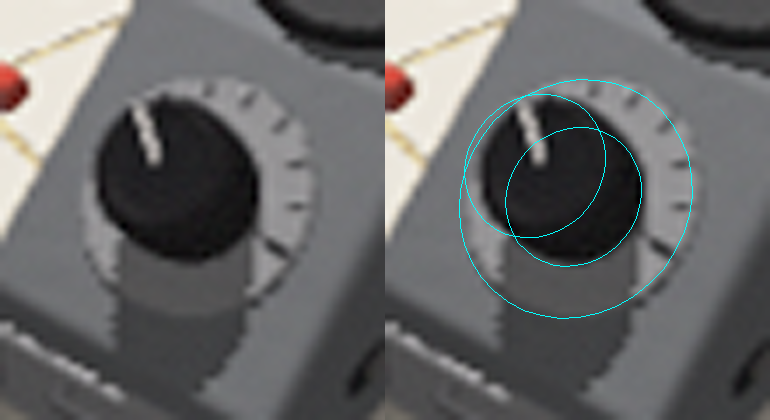

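View pics/d2.png

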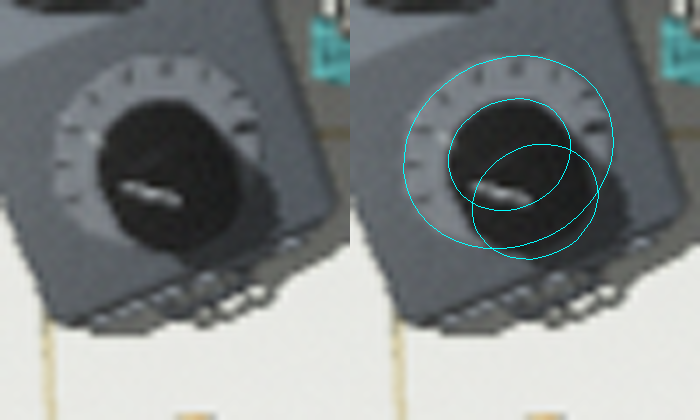

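```bash
sed -i 's/^D=.*/D=np.array([.4865,.0025,.1255])/' pl.py; python3 - <<'E'
from pl import *
plan(D+n*.006,dialrot(30))
E
```

```text
t 13.93 q [-0.676 -0.379  2.372  0.67   0.933 -1.929] p [ 0.443  -0.0164  0.1911] open 1.006 F [-0.1  0.9 -1. ] T [-0.07  0.23  0.01]
shift cm [0.18 7.49 0.09] rv [ 0.002  0.002 -0.   ]
```

Call:
{"api": "apply_moves", "payload": {
  "increments": [
    {"x": 0.2, "y": 2.5, "z": 0.1, "ax": 0, "ay": 0, "az": 0, "grip": 0},
    {"x": 0.2, "y": 5, "z": 0.1, "ax": 0, "ay": 0, "az": 0, "grip": 0},
    {"x": 0.2, "y": 7.5, "z": 0.1, "ax": 0, "ay": 0, "az": 0, "grip": 0},
    {"x": 0.2, "y": 7.5, "z": 0.1, "ax": 0, "ay": 0, "az": 0, "grip": 0},
    {"x": 0.2, "y": 7.5, "z": 0.1, "ax": 0, "ay": 0, "az": 0, "grip": 0}
  ]
}}

```text
time_s: 14.55
eef_pos: [0.4835, 0.0012, 0.1312]
eef_rot: [-0.59, 0.623, 0.507, -0.082]
wrist_force: [0.4, -0.0, 0.5]
opening: 1.0
```

```bash
python3 - <<'E'
from pl import *
from bench import vision
import cv2
plan(D+n*.006,dialrot(30))
O=[]
for c,(x,y,w,h) in {"scene":(200,150,80,100),"top":(220,150,80,100)}.items():
    im=vision.camera(c)
    O.append(cv2.resize(im[y:y+h,x:x+w,::-1],None,fx=5,fy=5,interpolation=cv2.INTER_CUBIC))
cv2.imwrite("pics/e.png",np.hstack(O))
E
```

```text
t 14.55 q [-0.547 -0.115  2.329  0.798  0.694 -2.02 ] p [0.4835 0.0012 0.1312] open 1.0 F [ 0.4 -0.   0.5] T [-0.12  0.23 -0.01]
shift cm [-0.05  0.06  0.04] rv [0.003 0.002 0.   ]
```

View pics/e.png

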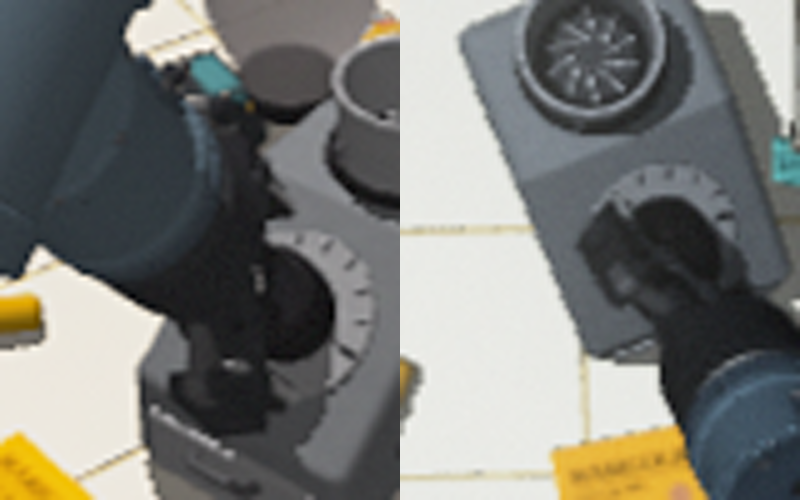

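Call:
{"api": "apply_moves", "payload": {
  "increments": [
    {"x": 0, "y": 0, "z": 0, "ax": 0, "ay": 0, "az": 0, "grip": 0.5},
    {"x": 0, "y": 0, "z": 0, "ax": 0, "ay": 0, "az": 0, "grip": 1},
    {"x": 0, "y": 0, "z": 0, "ax": 0, "ay": 0, "az": 0, "grip": 1},
    {"x": 0, "y": 0, "z": 0, "ax": 0, "ay": 0, "az": 0, "grip": 1},
    {"x": 0, "y": 0, "z": 0, "ax": 0, "ay": 0, "az": 0, "grip": 1}
  ]
}}

```text
time_s: 15.28
eef_pos: [0.4839, 0.0006, 0.1325]
eef_rot: [-0.589, 0.624, 0.508, -0.082]
wrist_force: [-12.4, -1.7, 14.5]
opening: 0.566
```

```bash
python3 - <<'E'
from pl import *
plan(D+n*.006,dialrot(30))
s,p,r=st(); print("tool F",r.inv().apply(s['wrist_force']).round(1),"T",r.inv().apply(s['torque']).round(2))
E
```

```text
t 15.28 q [-0.547 -0.118  2.328  0.798  0.694 -2.02 ] p [0.4839 0.0006 0.1325] open 0.566 F [-12.4  -1.7  14.5] T [-0.05  0.76  0.17]
shift cm [-0.09  0.15  0.15] rv [0.005 0.004 0.001]
tool F [  0.1 -18.9   3.3] T [ 0.62 -0.01  0.48]
```

Call:
{"api": "apply_moves", "payload": {
  "increments": [
    {"x": 0, "y": -0.1, "z": 0, "ax": 0, "ay": 0.15, "az": 0, "grip": 1},
    {"x": 0, "y": -0.1, "z": 0, "ax": 0, "ay": 0.3, "az": 0, "grip": 1},
    {"x": 0, "y": -0.1, "z": 0, "ax": 0, "ay": 0.45, "az": 0, "grip": 1},
    {"x": 0, "y": -0.1, "z": 0, "ax": 0, "ay": 0.6, "az": 0, "grip": 1},
    {"x": 0, "y": -0.1, "z": 0, "ax": 0, "ay": 0.75, "az": 0, "grip": 1},
    {"x": 0, "y": -0.1, "z": 0, "ax": 0, "ay": 0.9, "az": 0, "grip": 1},
    {"x": 0, "y": -0.1, "z": 0, "ax": 0, "ay": 1.05, "az": 0, "grip": 1},
    {"x": 0, "y": -0.1, "z": 0, "ax": 0, "ay": 1.2, "az": 0, "grip": 1}
  ]
}}

```text
time_s: 16.27
eef_pos: [0.4826, 0.0002, 0.132]
eef_rot: [0.773, -0.561, -0.083, -0.286]
wrist_force: [7.5, -0.9, -14.3]
opening: 0.564
```

```bash
cat > chk.py <<'E'
from pl import *
plan(D+n*.006,dialrot(30))
s,p,r=st(); print("tool F",r.inv().apply(s['wrist_force']).round(1),"T",r.inv().apply(s['torque']).round(2))
X=r.apply([1,0,0]);print("psi",np.degrees(np.arctan2(X@ys,X@xs)).round(2), "axis err",np.degrees(np.arccos(-(r.apply([0,1,0])@n))).round(2))
E
python3 chk.py
```

```text
t 16.27 q [-0.549 -0.12   2.331  0.795  0.695 -0.813] p [4.826e-01 2.000e-04 1.320e-01] open 0.564 F [  7.5  -0.9 -14.3] T [-0.85  0.14 -0.42]
shift cm [-0.05  0.19  0.05] rv [ 5.000e-03 -1.202e+00  1.000e-03]
tool F [ 0.  15.6 -4.5] T [-0.94 -0.08 -0.18]
psi -38.89 axis err 0.27
```

Call:
{"api": "apply_moves", "payload": {
  "increments": [
    {"x": 0, "y": 0, "z": 0, "ax": 0, "ay": 0.15, "az": 0, "grip": 1},
    {"x": 0, "y": 0, "z": 0, "ax": 0, "ay": 0.3, "az": 0, "grip": 1},
    {"x": 0, "y": 0, "z": 0, "ax": 0, "ay": 0.45, "az": 0, "grip": 1},
    {"x": 0, "y": 0, "z": 0, "ax": 0, "ay": 0.6, "az": 0, "grip": 1},
    {"x": 0, "y": 0, "z": 0, "ax": 0, "ay": 0.75, "az": 0, "grip": 1},
    {"x": 0, "y": 0, "z": 0, "ax": 0, "ay": 0.9, "az": 0, "grip": 1},
    {"x": 0, "y": 0, "z": 0, "ax": 0, "ay": 1.0, "az": 0, "grip": 1},
    {"x": 0, "y": 0, "z": 0, "ax": 0, "ay": 1.0, "az": 0, "grip": 1}
  ]
}}

```text
time_s: 17.27
eef_pos: [0.4819, 0.0009, 0.1316]
eef_rot: [0.719, -0.355, 0.297, -0.519]
wrist_force: [-3.9, 3.2, 0.2]
opening: 0.568
```

```bash
python3 chk.py
```

```text
t 17.27 q [-0.549 -0.12   2.332  0.794  0.696  0.186] p [0.4819 0.0009 0.1316] open 0.568 F [-3.9  3.2  0.2] T [-0.15  0.37  0.23]
shift cm [0.01 0.18 0.05] rv [ 3.000e-03 -2.201e+00  2.000e-03]
tool F [-4.2 -1.6 -2.3] T [-0.41 -0.2   0.08]
psi -96.12 axis err 0.17
```

Call:
{"api": "apply_moves", "payload": {
  "increments": [
    {"x": 0, "y": 0, "z": 0, "ax": 0, "ay": 0.1, "az": 0, "grip": 1},
    {"x": 0, "y": 0, "z": 0, "ax": 0, "ay": 0.2, "az": 0, "grip": 1},
    {"x": 0, "y": 0, "z": 0, "ax": 0, "ay": 0.2, "az": 0, "grip": 1}
  ]
}}

```text
time_s: 17.65
eef_pos: [0.4818, 0.0011, 0.1316]
eef_rot: [0.686, -0.302, 0.367, -0.551]
wrist_force: [-1.6, 3.1, 1.1]
opening: 0.566
```

```bash
python3 chk.py
```

```text
t 17.65 q [-0.549 -0.12   2.332  0.794  0.696  0.383] p [0.4818 0.0011 0.1316] open 0.566 F [-1.6  3.1  1.1] T [ 0.12  0.21 -0.  ]
shift cm [0.03 0.18 0.06] rv [ 2.000e-03 -2.399e+00  2.000e-03]
tool F [-3.4 -1.1 -0.7] T [-0.19  0.11  0.1 ]
psi -107.45 axis err 0.14
```

Call:
{"api": "apply_moves", "payload": {
  "increments": [
    {"x": 0, "y": 0, "z": 0, "ax": 0, "ay": 0.1, "az": 0, "grip": 1},
    {"x": 0, "y": 0, "z": 0, "ax": 0, "ay": 0.15, "az": 0, "grip": 1},
    {"x": 0, "y": 0, "z": 0, "ax": 0, "ay": 0.15, "az": 0, "grip": 1}
  ]
}}

```text
time_s: 18.02
eef_pos: [0.4811, 0.0015, 0.1311]
eef_rot: [0.657, -0.262, 0.416, -0.571]
wrist_force: [-5.9, 1.5, 1.9]
opening: 0.567
```

```bash
python3 chk.py
```

```text
t 18.02 q [-0.549 -0.12   2.333  0.793  0.697  0.53 ] p [0.4811 0.0015 0.1311] open 0.567 F [-5.9  1.5  1.9] T [-0.17  0.86  0.2 ]
shift cm [0.04 0.17 0.15] rv [ 2.000e-03 -2.545e+00  0.000e+00]
tool F [-2.  -4.4 -4.2] T [-0.88 -0.07 -0.16]
psi -115.8 axis err 0.09
```

Call:
{"api": "apply_moves", "payload": {
  "increments": [
    {"x": 0, "y": 0, "z": 0, "ax": 0, "ay": 0.08, "az": 0, "grip": 1},
    {"x": 0, "y": 0, "z": 0, "ax": 0, "ay": 0.12, "az": 0, "grip": 1},
    {"x": 0, "y": 0, "z": 0, "ax": 0, "ay": 0.12, "az": 0, "grip": 1}
  ]
}}

```text
time_s: 18.4
eef_pos: [0.4799, 0.0024, 0.1303]
eef_rot: [0.632, -0.229, 0.455, -0.584]
wrist_force: [-9.6, 0.9, 4.3]
opening: 0.566
```

```bash
python3 chk.py;  python3 - <<'E'
from pl import *
from bench import vision
import cv2
O=[]
for c,(x,y,w,h) in {"scene":(200,150,80,100),"top":(220,150,80,100)}.items():
    im=vision.camera(c)
    O.append(cv2.resize(im[y:y+h,x:x+w,::-1],None,fx=5,fy=5,interpolation=cv2.INTER_CUBIC))
cv2.imwrite("pics/f.png",np.hstack(O))
E
```

```text
t 18.4 q [-0.549 -0.121  2.334  0.792  0.699  0.647] p [0.4799 0.0024 0.1303] open 0.566 F [-9.6  0.9  4.3] T [0.18 1.26 0.26]
shift cm [0.07 0.14 0.32] rv [ 1.000e-03 -2.661e+00 -4.000e-03]
tool F [-1.3 -8.5 -6.3] T [-1.29  0.15 -0.03]
psi -122.49 axis err 0.18
```

View pics/f.png

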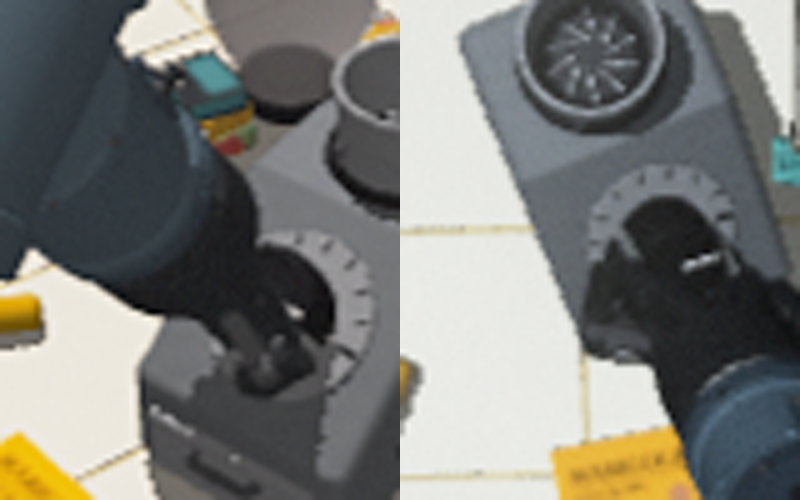

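```bash
python3 - <<'E'
from pl import *
def pt(c,crop,org,s=5,h=.016):
    uv=(np.array(crop)+.5)/s-.5+org; o,d=ray(c,uv); C=D+n*h
    X=o+d*((C-o)@n)/(d@n)-C; return np.array([X@xs*1e3,X@ys*1e3])
a=pt('top',(283,268),(220,150));b=pt('top',(315,252),(220,150));print(a,b,np.degrees(np.arctan2(*(b-a)[::-1])))
E
```

```text
[0.42984233 0.83113297] [  1.66349329 -18.36944265] -86.32375762763989
```

Call:
{"api": "apply_moves", "payload": {
  "increments": [
    {"x": 0, "y": 0, "z": 0.2, "ax": 0, "ay": 0.08, "az": 0, "grip": 1},
    {"x": 0, "y": 0, "z": 0.2, "ax": 0, "ay": 0.12, "az": 0, "grip": 1},
    {"x": 0, "y": 0, "z": 0.2, "ax": 0, "ay": 0.12, "az": 0, "grip": 1}
  ]
}}

```text
time_s: 18.88
eef_pos: [0.4814, 0.0021, 0.1312]
eef_rot: [0.605, -0.196, 0.49, -0.596]
wrist_force: [-2.4, 2.8, -0.7]
opening: 0.57
```

```bash
python3 chk.py;  python3 - <<'E'
from pl import *
from bench import vision
import cv2
O=[]
for c,(x,y,w,h) in {"scene":(230,180,50,60),"top":(250,170,50,60)}.items():
    im=vision.camera(c)
    O.append(cv2.resize(im[y:y+h,x:x+w,::-1],None,fx=8,fy=8,interpolation=cv2.INTER_CUBIC))
cv2.imwrite("pics/g.png",np.hstack(O))
E
```

```text
t 18.88 q [-0.547 -0.118  2.33   0.788  0.7    0.765] p [0.4814 0.0021 0.1312] open 0.57 F [-2.4  2.8 -0.7] T [-0.77  0.18  1.45]
shift cm [0.07 0.15 0.15] rv [ 2.000e-03 -2.774e+00 -5.000e-03]
tool F [-1.9 -0.1 -3.3] T [-0.54 -1.55 -0.06]
psi -128.97 axis err 0.23
```

View pics/g.png

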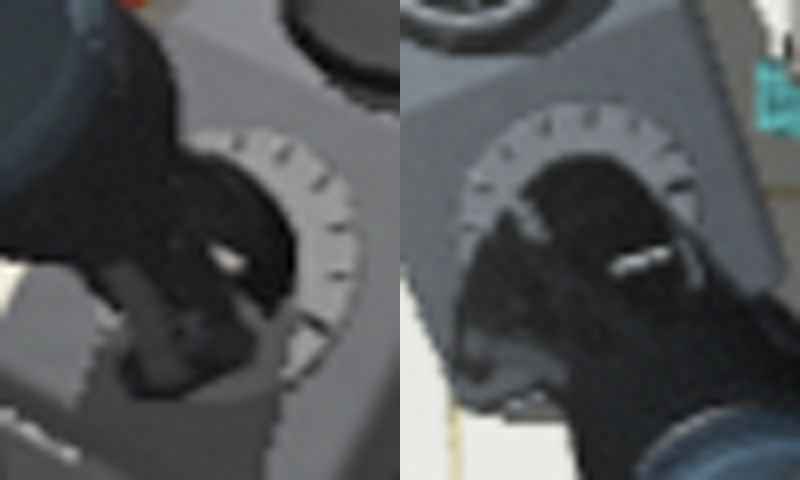

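Call:
{"api": "apply_moves", "payload": {
  "increments": [
    {"x": 0, "y": 0, "z": 0, "ax": 0, "ay": 0, "az": 0, "grip": 1},
    {"x": 0, "y": 0, "z": 0, "ax": 0, "ay": -0.15, "az": 0, "grip": 1},
    {"x": 0, "y": 0, "z": 0, "ax": 0, "ay": -0.3, "az": 0, "grip": 1},
    {"x": 0, "y": 0, "z": 0, "ax": 0, "ay": -0.45, "az": 0, "grip": 1},
    {"x": 0, "y": 0, "z": 0, "ax": 0, "ay": -0.6, "az": 0, "grip": 1},
    {"x": 0, "y": 0, "z": 0, "ax": 0, "ay": -0.75, "az": 0, "grip": 1},
    {"x": 0, "y": 0, "z": 0, "ax": 0, "ay": -0.9, "az": 0, "grip": 1},
    {"x": 0, "y": 0, "z": 0, "ax": 0, "ay": -1.05, "az": 0, "grip": 1},
    {"x": 0, "y": 0, "z": 0, "ax": 0, "ay": -1.2, "az": 0, "grip": 1},
    {"x": 0, "y": 0, "z": 0, "ax": 0, "ay": -1.33, "az": 0, "grip": 1},
    {"x": 0, "y": 0, "z": 0, "ax": 0, "ay": -1.33, "az": 0, "grip": 1},
    {"x": 0, "y": 0, "z": 0, "ax": 0, "ay": -1.33, "az": 0, "grip": 1}
  ]
}}

```text
time_s: 20.48
eef_pos: [0.4823, -0.0001, 0.1313]
eef_rot: [0.777, -0.522, 0.014, -0.352]
wrist_force: [2.4, -4.5, -7.9]
opening: 0.568
```

```bash
python3 chk.py;  python3 - <<'E'
from pl import *
from bench import vision
import cv2
O=[]
for c,(x,y,w,h) in {"scene":(230,180,50,60),"top":(250,170,50,60)}.items():
    im=vision.camera(c)
    O.append(cv2.resize(im[y:y+h,x:x+w,::-1],None,fx=8,fy=8,interpolation=cv2.INTER_CUBIC))
cv2.imwrite("pics/i.png",np.hstack(O))
E
```

```text
t 20.48 q [-0.549 -0.118  2.329  0.79   0.696 -0.562] p [ 4.823e-01 -1.000e-04  1.313e-01] open 0.568 F [ 2.4 -4.5 -7.9] T [-1.13  0.35 -0.82]
shift cm [-0.03  0.16  0.11] rv [ 0.004 -1.45  -0.002]
tool F [ 1.6  6.8 -6.3] T [-1.33  0.14 -0.53]
psi -53.07 axis err 0.25
```

View pics/i.png

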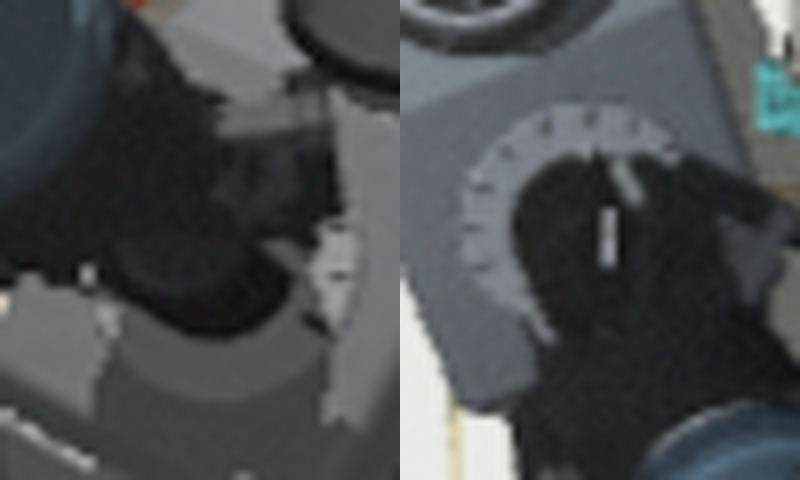

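```bash
python3 - <<'E'
from pl import *
def pt(c,crop,org,s=8,h=.016):
    uv=(np.array(crop)+.5)/s-.5+org; o,d=ray(c,uv); C=D+n*h
    X=o+d*((C-o)@n)/(d@n)-C; return np.array([X@xs*1e3,X@ys*1e3])
for A,B in [((606-400,265),(609-400,207)),((615-400,270),(670-400,250))]:
    a=pt('top',A,(250,170));b=pt('top',B,(250,170));print(a,b,np.degrees(np.arctan2(*(b-a)[::-1])))
E
```

```text
[3.03228621 2.54453733] [23.36398524 -5.50648843] -21.602768996472147
[-0.19610315  0.34745173] [ -1.59569222 -19.38127998] -94.05785973808274
```

Call:
{"api": "apply_moves", "payload": {
  "increments": [
    {"x": 0, "y": 0, "z": 0, "ax": 0, "ay": 0, "az": 0, "grip": 0},
    {"x": 0, "y": 0, "z": 0, "ax": 0, "ay": 0, "az": 0, "grip": 0},
    {"x": 0, "y": 0, "z": 0, "ax": 0, "ay": 0, "az": 0, "grip": 0},
    {"x": 0, "y": 0, "z": 0, "ax": 0, "ay": 0, "az": 0, "grip": 0},
    {"x": 0, "y": 0, "z": 0, "ax": 0, "ay": 0, "az": 0, "grip": 0},
    {"x": 0, "y": -2, "z": 0, "ax": 0, "ay": 0, "az": 0, "grip": 0},
    {"x": 0, "y": -5, "z": 0, "ax": 0, "ay": 0, "az": 0, "grip": 0},
    {"x": 0, "y": -8, "z": 0, "ax": 0, "ay": 0, "az": 0, "grip": 0},
    {"x": 0, "y": -11, "z": 0, "ax": 0, "ay": 0, "az": 0, "grip": 0},
    {"x": 0, "y": -11, "z": 0, "ax": 0, "ay": 0, "az": 0, "grip": 0}
  ]
}}

```text
time_s: 21.82
eef_pos: [0.4243, -0.0242, 0.2236]
eef_rot: [0.776, -0.522, 0.012, -0.353]
wrist_force: [-0.7, 0.0, 0.0]
opening: 1.007
```

```bash
python3 chk.py;  python3 - <<'E'
from pl import *
from bench import vision
import cv2
O=[]
for c,(x,y,w,h) in {"scene":(225,170,70,80),"top":(240,160,70,80)}.items():
    im=vision.camera(c); cv2.imwrite(f"pics/{c}_full.png",im[:,:,::-1])
    O.append(cv2.resize(im[y:y+h,x:x+w,::-1],None,fx=5.5,fy=5.5,interpolation=cv2.INTER_CUBIC))
cv2.imwrite("pics/j.png",np.hstack(O))
E
```

```text
t 21.82 q [-0.74  -0.509  2.375  0.626  1.064 -0.445] p [ 0.4243 -0.0242  0.2236] open 1.007 F [-0.7  0.   0. ] T [-0.16  0.21  0.01]
shift cm [-0.27 11.31  0.1 ] rv [ 0.009 -1.448  0.002]
tool F [-0.5 -0.3 -0.2] T [-0.23 -0.05  0.11]
psi -52.98 axis err 0.48
```

View pics/j.png

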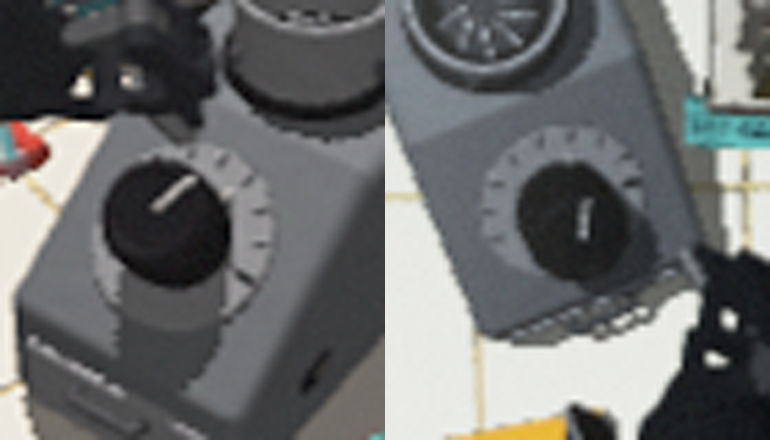

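View pics/scene_full.png

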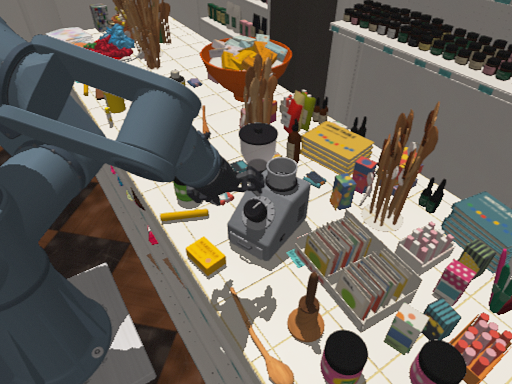

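```bash
python3 - <<'E'
from pl import *
def pt(c,crop,org,s=5.5,h=.016):
    uv=(np.array(crop)+.5)/s-.5+org; o,d=ray(c,uv); C=D+n*h
    X=o+d*((C-o)@n)/(d@n)-C; return np.array([X@xs*1e3,X@ys*1e3])
for c,A,B,o in [('top',(581-385,238),(587-385,198),(240,160)),('scene',(156,210),(192,178),(225,170))]:
    a=pt(c,A,o);b=pt(c,B,o);print(a,b,np.degrees(np.arctan2(*(b-a)[::-1]))+90)
E
```

```text
[2.62904138 2.93247288] [22.15133551 -6.92372347] 63.21221638875719
[ 3.298858   -2.58776707] [ 22.31352788 -10.31531047] 67.8832228580744
```

```bash
python3 - <<'E'
from pl import *
import cv2
for f,nm in (("pics/%s_full.png","now"),("npy","start")):
  for c,box in {"scene":(238,194,30,32),"top":(258,182,32,34)}.items():
    im=cv2.imread(f%c)[:,:,::-1] if f!="npy" else np.load(f"pics/{c}.npy")
    x,y,w,h=box; g=im[y:y+h,x:x+w].mean(2)
    dark=(g<75).astype(np.uint8); k=np.ones((7,7),np.uint8)
    nlab,lab,stt,_=cv2.connectedComponentsWithStats(dark); L=1+np.argmax(stt[1:,4])
    m=cv2.morphologyEx((lab==L).astype(np.uint8),cv2.MORPH_CLOSE,k)
    wgt=np.where((m>0)&(g>70),g-40,0)
    v,u=np.nonzero(wgt);ww=wgt[v,u]
    def pt(uv):
        o,d=ray(c,uv); C=D+n*.016; X=o+d*((C-o)@n)/(d@n)-C; return np.array([X@xs*1e3,X@ys*1e3])
    Q=np.array([pt((a+x,b+y)) for a,b in zip(u,v)]);mu=np.average(Q,axis=0,weights=ww)
    C=np.cov(Q.T,aweights=ww);e,V=np.linalg.eigh(C);d=V[:,1]; d=d*np.sign(d@mu)
    print(nm,c,len(u),"mean",mu.round(1),"len",np.sqrt(e).round(1),"dial deg",(np.degrees(np.arctan2(d[1],d[0]))+90).round(1))
E
```

```text
now scene 69 mean [  4.7 -21.5] len [13.6 19.2] dial deg -50.2
now top 72 mean [-19.8  -4. ] len [15.6 24.6] dial deg -82.6
start scene 63 mean [  3.9 -17.1] len [14.5 22.5] dial deg -19.3
start top 73 mean [-18.9  -1.8] len [15.  26.2] dial deg -65.7
```

```bash
python3 - <<'E'
from pl import *
import cv2
rows=[]
for nm,cands in (("start",(120,144)),("now",(48,72))):
  O=[]
  for c,(x,y,w,h) in {"scene":(232,188,40,38),"top":(252,178,40,38)}.items():
    im=cv2.imread(f"pics/{c}_full.png") if nm=="now" else np.load(f"pics/{c}.npy")[:,:,::-1]
    s=5
    b=np.ascontiguousarray(cv2.resize(im[y:y+h,x:x+w],None,fx=s,fy=s,interpolation=cv2.INTER_CUBIC))
    q=b.copy()
    g=lambda X:tuple(np.round((proj(c,X)-[x,y]+.5)*s-.5).astype(int).tolist())
    for k,col in zip(cands,((0,0,255),(0,255,0))):
        t=np.radians(k-90); dd=np.cos(t)*xs+np.sin(t)*ys
        cv2.line(q,g(D+n*.016+dd*.002),g(D+n*.016+dd*.024),col,1)
    O+=[b,q]
  rows.append(np.hstack(O))
cv2.imwrite("pics/k.png",np.vstack(rows))
E
```

```text
(no output)
```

View pics/k.png

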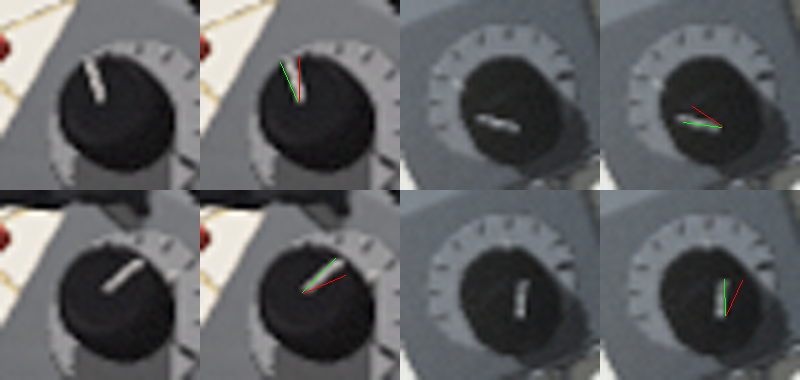

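```bash
python3 - <<'E'
from bench import vision,pinpoint,ticket
from h import *
for c in("scene","top"):
    vision.camera(c)
    for q in("brush_handle","jar_mid","candle_single0"): print(c,q,[(np.round(d["xy"],1).tolist(),round(d["p"],2)) for d in pinpoint(c,q)[:2]])
print(proj('scene',(.457,-.246,.134)),proj('top',(.457,-.246,.134)))
ticket.hand_in()
E
```

```text
scene brush_handle [([311.8, 289.5], 0.66)]
scene jar_mid [([183.8, 185.8], 0.54), ([257.9, 211.9], 0.51)]
scene candle_single0 []
top brush_handle [([364.6, 209.6], 0.71)]
top jar_mid [([178.5, 226.6], 0.67)]
top candle_single0 [([213.3, 238.5], 0.82), ([267.0, 187.4], 0.68)]
[311.667673   288.68824338] [368.06188783 208.30156826]
the job is handed in; nothing more can be done
```

I finished the task and handed it in at about 22 s of the 64 s allowed. No verdict is reported, so what follows rests on my own measurements.

- **Brush dip:** By my geometry, the bristles went about 24 mm into the throat, near its centre. There was no contact force.
- **Brush return:** I set the brush back in its stand, with the collar down on the rim at the same height as before I took it, and let go. In the last look it was upright. The handle point was within about 1 px of where it should be in the scene view. In the top view it was about 3.5 px off, roughly 10 mm. I put that down to network error, because the scene view and the earlier close-up picture agreed with each other.
- **Dial to the stop:** I turned the dial clockwise in one grasp until it met the hard stop, where the torque rose to 1.55 N m.
- **Dial back three clicks:** The pointer matches the line drawn for the third click (72°) in both camera views. Picking out the line ends by hand gave 63° and 68°. The same method read about 6° low at the start, and it is still much nearer the third click than the second (48°).
- **Jar and candle:** The arm never came near them. The top view placed both within about 4 px of the start, which is detection noise. The scene view did not find the candle in the last check, but it was visible in its place in the picture before.
- **At hand-in:** The gripper was open, about 11 cm clear of the dial, with almost no force on the wrist.

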